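Finish a flat-pack spice drawer: cam-lock its front, load it, slide it shut

TASK

Finish the little flat-pack spice drawer: push the loose front onto the open tray so that both bolt heads sit in their cam locks, then with the screwdriver (not the fingers) turn each cam a quarter turn clockwise until the front is drawn tight against the tray. Then stand every spice jar that is there upright in the tray and slide the drawer fully shut under its top. The screwdriver goes back upright into its ring stand, and the mug, the carton and the matchbox stay where they are.

Things in the scene. Friction and masses are not known exactly. Their poses are not given: they have to be found in the camera images.
- tray (a joint): pull-out tray of the small light-wood drawer unit, m: 0 fully shut, about 0.14 as found (open towards the robot). It needs about 6 N to slide either way and stays where it is left.
- tray_floor (a point): middle of the tray's free floor, on its top face, 11 mm above the worktop; x points in under the unit, y left, z up. Free floor 95 mm (x) by 152 mm (y): three jars stand in a row across y, 50 mm apart. Walls rise 39 mm above it at the sides and rear; in front the rail with the cams, 25 mm. Jars about 20 mm towards -x of this point leave finger room along x before the unit's top.
- drawer_unit: the fixed drawer unit, 184 mm wide (y), 175 mm deep (x), open in front; origin on the worktop below the middle of its front edge, x points to its back. Its top overhangs the shut tray: underside 125 mm, upper face 134 mm above the worktop. The tray's front edge is 2 mm in front of the origin when shut; tray_floor lies 109.5 mm behind that edge; the rail takes the first 62 mm.
- cam_l (a joint): left (+y) cam lock, rad: near 0 as found (open, mouth to the front edge); grows turned clockwise seen from above; locked at 1.35 to 1.6 (stop). Its jaw takes hold of the bolt head from about 0.4 on and draws it in over the rest of the turn, which takes up to about 0.4 N m; it stays put when let go.
- slot_l (a point): centre of the left (+y) cam's slotted steel face (44 mm across), on its top, 37 mm above the worktop; z up is the cam's axis. The screwdriver slot runs along this point's x right across the face: 5.5 mm wide, 7.5 mm deep. At joint 0 it points straight to the front, with a red dot beside its front end; locked, it lies across.
- bore_l (a point): centre of the mouth of the left (+y) bolt hole in the tray's front edge, 18 mm above the worktop; x points into the hole, level, y left. The hole is 17 mm wide and centres the domed grey sleeve (13 mm across) at the bolt's root; its cam's axis is 33 mm in from the mouth.
- bolt_l (a point): centre of the ball head (14 mm) of the front's left (+y) bolt: 24.3 mm out of the board's inner face, 18 mm above its lower edge, 50 mm from its middle; x points along the bolt, away from the board. With the cam open the head stops on the cam's core 19 mm behind the hole's mouth (board about 5 mm off the tray); drawn tight it lies 24.3 mm behind it.
- cam_r (a joint): right (-y) cam lock, rad: near 0 as found (open, mouth to the front edge); grows turned clockwise seen from above; locked at 1.35 to 1.6 (stop). Its jaw takes hold of the bolt head from about 0.4 on and draws it in over the rest of the turn, which takes up to about 0.4 N m; it stays put when let go.
- slot_r (a point): centre of the right (-y) cam's slotted steel face (44 mm across), on its top, 37 mm above the worktop; z up is the cam's axis. The screwdriver slot runs along this point's x right across the face: 5.5 mm wide, 7.5 mm deep. At joint 0 it points straight to the front, with a red dot beside its front end; locked, it lies across.
- bore_r (a point): centre of the mouth of the right (-y) bolt hole in the tray's front edge, 18 mm above the worktop; x points into the hole, level, y left. The hole is 17 mm wide and centres the domed grey sleeve (13 mm across) at the bolt's root; its cam's axis is 33 mm in from the mouth.
- bolt_r (a point): centre of the ball head (14 mm) of the front's right (-y) bolt: 24.3 mm out of the board's inner face, 18 mm above its lower edge, 50 mm from its middle; x points along the bolt, away from the board. With the cam open the head stops on the cam's core 19 mm behind the hole's mouth (board about 5 mm off the tray); drawn tight it lies 24.3 mm behind it.
- front_center (a point): centre of the loose drawer front: white board 18 mm thick (x), 176 wide (y), 76 tall (z), about 0.3 kg, standing on its lower edge; +x is the inner face with the bolts. It slides standing on the worktop, also once fitted. Outer face: level steel bar handle 9 mm thick, 72 long, 26 above the lower edge, 25 off the face. The board's upper 38 mm are free for fingers on both faces.
- driver_grip (a point): middle of the screwdriver's handle, a rounded-square orange and black handle 30 by 30 mm, 80 mm tall, standing upright in the ring stand; z points up, from blade to handle; its flat sides face along x and y and the flat blade lies along x. 0.17 kg.
- driver_tip (a point): middle of the end of the screwdriver's blade, 151 mm below driver_grip; axes as driver_grip. Blade 16 mm wide (x), 3 mm thick (y), 10 mm long, then a round shank 10 mm across, then a flange (36 mm across) whose underside is 105 mm above the tip. In the stand the flange rests on the rim, the tip 7 mm above the worktop.
- stand_mouth (a point): centre of the upper rim of the fixed black ring stand: 60 mm across, 112 mm tall, hole 27 mm across; z up.
- striped_mug: bystander: striped mug, 93 mm across, 96 mm tall; origin at the middle of its underside.
- carton: bystander: blue and white carton standing upright, 51 x 82 mm, 139 mm tall; origin at the middle of its underside.
- matchbox: bystander: matchbox lying flat, 36 x 56 x 15 mm; origin at the middle of its underside.
- nutmeg_center (a point): centre, half-way up, of the glass spice jar with green label and dark cap: round, 45 mm across, 105 mm tall, 0.1 kg, upright, z up. May be absent.
- cinnamon_center (a point): centre, half-way up, of the glass spice jar with pale label and green cap: round, 45 mm across, 106 mm tall, 0.1 kg, upright, z up. May be absent.
- pepper_center (a point): centre, half-way up, of the glass spice jar with pale label and dark brown cap: round, 44 mm across, 105 mm tall, 0.1 kg, upright, z up. May be absent.
- cinnamon_2_center (a point): centre, half-way up, of the second glass spice jar with pale label and green cap: round, 45 mm across, 106 mm tall, 0.1 kg, upright, z up. May be absent.
Not all that is in view belongs to the job. Leave any orange look-alike of the part that bears pepper_center alone.

How it is judged:
By the outcome, as a careful person would: the job done as asked, in the order asked, and still so for the second after the job is handed in, with the robot touching nothing.
Of nutmeg, cinnamon, pepper, cinnamon_2 only 2 to 3 are there at a start; the rules pass over those that are not, and their reading is None.
At some moment in a run one of front may be knocked a few centimetres aside while the robot is not near it.
It also fails if it takes over 210 s, if anything falls off the work surface, if the arm or the gripper's body presses on something with over 40 N, if the wrist force passes 120 N, or if a joint passes its speed limit or range.

ROBOT

A 7-joint arm with a two-finger parallel gripper is mounted at the origin on a cart in front of the work surface, level with it; the furniture and walls round the work are solid. World frame = base frame: x ahead of the robot, y to its left, z up, the work surface at z = 0. Lengths are in m, angles in rad, forces in N, time in s.
With the tool pointing down it reaches from about 0.35 to 0.9 m from the base axis. Payload 8.1 kg.
Tool frame: the origin (TCP) lies on the centre line of the jaws, within the pads' length; the fingertips stand 8 mm ahead of it and the grasp point (between the pads) lies 11 mm behind it (arm.tip_extent is the distance from the TCP to the fingertips, in m); z points along the fingers, y is the line along which they close (so a half turn about z gives the same grasp; the last joint's range is limited). The gripper opens to 92 mm and grips with 3 to 60 N. Pads are 19 mm wide; open, the fingers measure 130 mm over their backs; the gripper's body (75 mm by 190 mm) begins 47 mm behind the grasp point.
Start: joints at [-1.288, 0.434, 0.025, 1.573, -0.012, 1.134, -0.075], TCP at [0.235, 0.579, 0.235] pointing down, gripper open.
Joint ranges: [-2.62, 2.62], [-0.44, 2.09], [-1.27, 1.32], [0.08, 2.57], [-1.32, 4.46], [0.12, 2], [-2.74, 2.74]. Speed limits (rad/s): [2.22, 2.22, 3.01, 3.01, 3.14, 3.14, 3.14].

INTERFACE

Orientations are given as a rotation vector (axis times angle).
In Python, from workcell import arm gives the robot as it stands.
- The arm moves only by the shell command python3 -m pendant 'ROWS' [FORCE]. ROWS is JSON, one flat list of numbers, 7 for each row, row after row: the turn, a rotation vector about the tool's x, y, z in rad, then the shift along the tool's x, y, z in m, then the gripper's target within -1 to 1 (shut at 1, half-way at 0, fully open at -1). In form: [ax, ay, az, tx, ty, tz, gripper, ax, ay, az, tx, ty, tz, gripper, ...]. A call has 1 to 8 rows; each row is the pose to reach, as a shift and turn from the pose commanded when the call began, along the tool's axes at that moment; what a row does not reach only later rows make up. A row lasts 1/8 s, in which the tool goes at most 62.5 mm and 10.7 degrees, less where a joint would pass 70% of its speed; a pose out of reach is approached as far as the arm can. A call with a gripper value outside its range is refused whole. The fingers move at their own pace and stop on an object; FORCE is the grip in N (left out, the last holds). Time passes only in rows, so rows that repeat a pose let the fingers close. It gives the time, the measured TCP pose, the force, the opening and the grip force at its end, in the units of the state.
- arm.get_state(): the state, without advancing time (a new reading comes with each control period).
- arm.read_camera(name): name is "scene" or "top"; returns a dict with "color" (480x640x3 uint8, blue, green, red), "mtx" (3x3 intrinsics, pixels), "view" (4x4, takes a point from world to camera coordinates). Camera axes: x right, y up, looking along -z (the intrinsics and any distortion apply to the point x, -y, -z); pixel columns grow to the right and rows downward; lengths in m; the calibration is good to about 2 mm. A picture is of the moment at which its call begins. There is no depth.
- arm.hand_in(): hands the job in; it is judged then, once.
The state is a dict: "t": time; "joint_pos": joint angles; "qvel": joint speeds; "joint_torque": joint torques, N m; "position": TCP position; "tool_rot": TCP orientation; "wrist_force": force on the tool from outside, world axes, zero at the start; "ft_torque": the same for the moment, N m; "gripper_width": finger opening in m; "grip_force": force on a finger pad.
Only numpy, scipy, OpenCV 4.12 (cv2) and the standard library are available. Lean on these libraries where they do the work, as an engineer would, in place of code of your own. Each camera call takes 0.05 s, during which the arm holds its last target. There are 200 camera calls.

## Working session

There is one attempt and no reset: what is moved stays moved. The work goes in short steps, Python scripts to look and compute and a shell command to move; the robot and the scene stay as the last step left them, time stands still between calls to the robot, and variables do not carry over. Pictures are saved under pics/ and viewed, at most 14 in all, crops included, and the job is handed in when it is done.

```bash
ls; mkdir -p pics
cat > h.py <<'E'
import numpy as np, cv2
from workcell import arm
from scipy.spatial.transform import Rotation as R
def shot(n):
    c=arm.read_camera(n); return c
def ray(c,u,v):
    M=np.array(c["mtx"]);V=np.array(c["view"])
    d=np.linalg.inv(M)@[u,v,1]; d=np.array([d[0],-d[1],-d[2]])
    Rt=V[:3,:3].T; return -Rt@V[:3,3], Rt@d
def onz(c,u,v,z):
    o,d=ray(c,u,v); return o+d*(z-o[2])/d[2]
def proj(c,p):
    V=np.array(c["view"]);q=V[:3,:3]@np.array(p)+V[:3,3]; q=np.array(c["mtx"])@[q[0],-q[1],-q[2]]; return q[:2]/q[2]
def tri(c1,p1,c2,p2):
    o1,d1=ray(c1,*p1);o2,d2=ray(c2,*p2)
    s=np.linalg.lstsq(np.c_[d1,-d2],o2-o1,rcond=None)[0]
    a=o1+s[0]*d1;b=o2+s[1]*d2; return (a+b)/2,np.linalg.norm(a-b)
E
python3 - <<'E'
from h import *
for n in("scene","top"):
    c=shot(n); cv2.imwrite(f"pics/{n}0.png",c["color"]); print(n,{k:(v.tolist() if hasattr(v,'tolist') else v) for k,v in c.items() if k!="color"})
s=arm.get_state(); print(s)
print(R.from_rotvec(s["tool_rot"]).as_matrix())
E
```

```text
pics
scene {'mtx': [[502.6630661097959, 0.0, 318.9147173236872], [0.0, 502.6630661097959, 239.55292674925988], [0.0, 0.0, 1.0]], 'view': [[0.2274684022355814, -0.9737325116296771, -0.0101548894505302, -0.07481447436836333], [0.6160303077173009, 0.13581552203223096, 0.7759257721901238, -0.4540419994889682], [-0.7541649593809827, -0.18275431532654243, 0.6307424785690333, -1.4194001177563187], [0.0, 0.0, 0.0, 1.0]]}
top {'mtx': [[493.04237902004985, 0.0, 320.06401954190153], [0.0, 493.04237902004985, 240.0517247611944], [0.0, 0.0, 1.0]], 'view': [[-0.20905154472388895, -0.9778734250195926, 0.007811292403131854, 0.20257292914025876], [0.9376292464316088, -0.1981664904277288, 0.28562464583374203, -0.5632326958096946], [-0.27775681429021604, 0.06703436963236295, 0.9583097335430454, -1.4497045601439809], [0.0, 0.0, 0.0, 1.0]]}
{'t': 0.1, 'joint_pos': array([-1.28765217,  0.43515134,  0.02498286,  1.5739787 , -0.01158655,
        1.13399241, -0.07511354]), 'qvel': array([-0.00011523, -0.00106547,  0.00032745, -0.00377881, -0.00049138,
       -0.00102524, -0.00254459]), 'joint_torque': array([ 2.80902677e-03, -6.69127393e+01,  9.87988785e-01, -3.15139174e+01,
       -6.04253006e-02,  3.74873180e-02,  8.88039312e-05]), 'position': array([0.2350494 , 0.5786524 , 0.23403537]), 'tool_rot': array([-6.02283429e-01, -3.08319212e+00,  2.16678702e-03]), 'wrist_force': array([-0.20374413,  0.63334991, -0.27553941]), 'ft_torque': array([ 0.03422401, -0.00916498, -0.01687607]), 'grip_force': 0.0, 'gripper_width': 0.09197061698191}
[[-9.26486605e-01  3.76327544e-01 -3.86423033e-04]
 [ 3.76327716e-01  9.26485662e-01 -1.33006171e-03]
 [-1.42523456e-04 -1.37770605e-03 -9.99999041e-01]]
```

View pics/scene0.png

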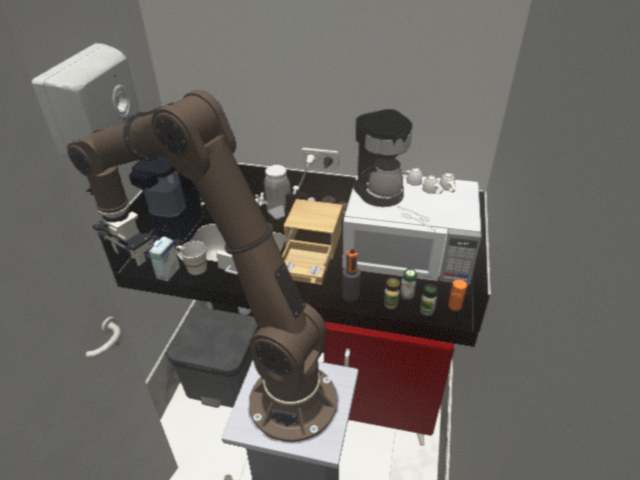

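View pics/top0.png

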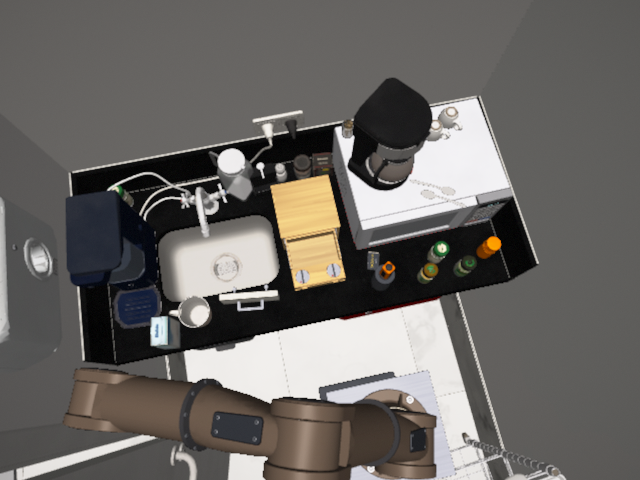

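The top view shows the tray at (315,260), cams at (303,276) and (333,270), the loose front at (248,297) with its handle towards the robot, and the stand and driver at (387,270). The matchbox is at (372,260). The jar candidates are (428,273), (440,250) and (465,266), with the orange look-alike at (490,246). I'll enlarge these to tell them apart.

Run:
```python
import cv2, numpy as np
t=cv2.imread("pics/top0.png");s=cv2.imread("pics/scene0.png")
a=cv2.resize(t[225:320,140:300],None,fx=5,fy=5,interpolation=cv2.INTER_CUBIC)[:300]
A=cv2.resize(t[225:325,205:365],(800,500),interpolation=cv2.INTER_CUBIC)
B=cv2.resize(t[225:300,360:510],(400,200),interpolation=cv2.INTER_CUBIC)
cv2.imwrite("pics/a.png",A)
C=cv2.resize(s[240:320,340:480],(800,457),interpolation=cv2.INTER_CUBIC)
cv2.imwrite("pics/c.png",np.clip(C*1.5,0,255).astype(np.uint8))
```

```text
(no output)
```

View pics/a.png

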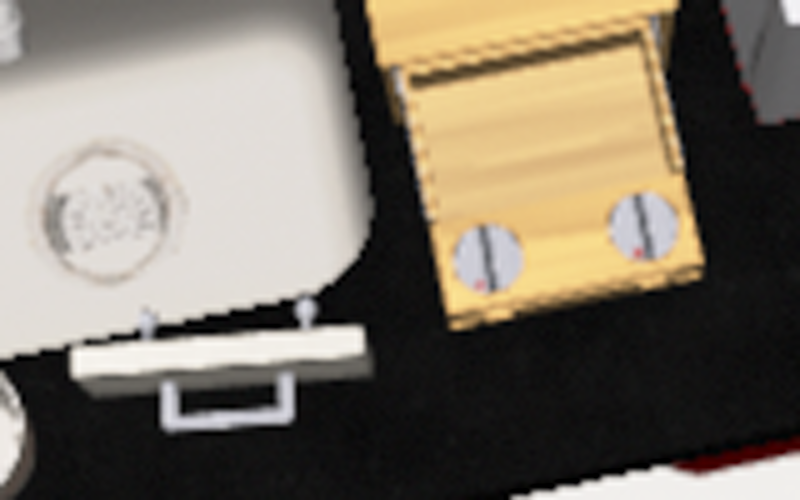

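View pics/c.png

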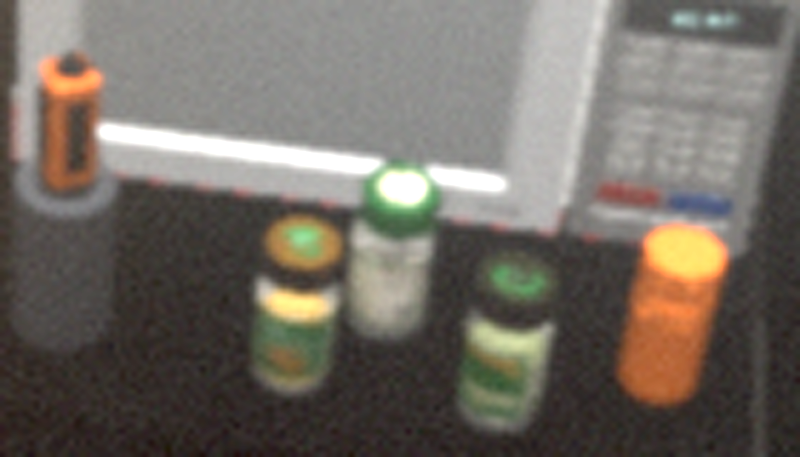

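In the crops, the left cam is at top pixel (302.4,276.6) and the right at (333.8,270.2), both with slots to the front and a red dot. The board's top edge runs (219,296)–(278,291), with ball heads at (235,289) and (266,286).

Jar candidates in the scene image:
- (392,290): green and yellow label, dark cap.
- (409,282): pale label, green cap, so cinnamon.
- (429,298): pale label, dark cap.
- (457,295): all orange, the look-alike, so I leave it.

The first three are the job's jars.

Run:
```python
from h import *
np.set_printoptions(precision=4,suppress=True)
t=shot("top");s=shot("scene")
im=t["color"].astype(int); hsv=cv2.cvtColor(t["color"],cv2.COLOR_BGR2HSV)
def cents(mask,box,mn=15):
    x0,y0,x1,y1=box; m=np.zeros(mask.shape,np.uint8); m[y0:y1,x0:x1]=mask[y0:y1,x0:x1]
    n,l,st,ce=cv2.connectedComponentsWithStats(m.astype(np.uint8))
    return [(ce[i].round(1).tolist(),st[i].tolist(),i,l) for i in range(1,n) if st[i][4]>=mn]
# cams: low saturation within tray
m=(hsv[...,1]<70)&(hsv[...,2]>80)
for c in cents(m,(290,262,345,287)): print("cam",c[0],c[1],onz(t,*c[0],.037))
# board top face
m=(im.min(2)>190)
for c in cents(m,(215,285,282,308)):
    r=cv2.minAreaRect(np.argwhere(c[3]==c[2])[:,::-1].astype(np.float32)); b=cv2.boxPoints(r)
    print("board",c[0],c[1],onz(t,*c[0],.076)); print([onz(t,*p,.076)[:2].round(4).tolist() for p in b])
# orange
m=(hsv[...,0]<16)&(hsv[...,1]>180)&(hsv[...,2]>120)
for c in cents(m,(370,230,510,300),8): print("orange top",c[0],c[1],onz(t,*c[0],.19))
h2=cv2.cvtColor(s["color"],cv2.COLOR_BGR2HSV); m=(h2[...,0]<16)&(h2[...,1]>180)&(h2[...,2]>100)
for c in cents(m,(330,235,480,320),8): print("orange scene",c[0],c[1])
# unit top face, z=.134, wood
m=(hsv[...,0]>12)&(hsv[...,0]<28)&(hsv[...,1]>70)&(hsv[...,2]>130)
for c in cents(m,(262,170,350,300),100): print("wood",c[0],c[1])
# two-view for hand-picked: jars caps scene px (crop/5.714)
k=800/140
S={'J1':(340+303/k,240+238/k),'J2':(340+400/k,240+187/k),'J3':(340+517/k,240+280/k),'look':(340+685/k,240+250/k)}
T={'J1':(429,271),'J2':(441,248),'J3':(467,263),'look':(492,242)}
for j in S: print(j,tri(s,S[j],t,T[j]),onz(s,*S[j],.105))
for n,p in (("A c1",(205+70/5,225+350/5)),("c2",(205+365/5,225+330/5))): print(n,onz(t,*p,.076))
for n,p in (("trayfrontL",(205+452/5,225+322/5)),("R",(205+703/5,225+268/5))): print(n,onz(t,*p,.037))
cv2.imwrite("pics/b.png",cv2.resize(t["color"][225:300,360:510],(800,400),interpolation=cv2.INTER_CUBIC))
```

```text
cam [333.4, 269.8] [327, 263, 14, 14, 152] [0.5018 0.0573 0.037 ]
cam [302.2, 276.4] [295, 270, 15, 14, 155] [0.5014 0.1574 0.037 ]
board [228.4, 287.5] [215, 285, 40, 9, 183] [0.5055 0.3833 0.076 ]
[[0.5215, 0.4217], [0.497, 0.3063], [0.4728, 0.3105], [0.4972, 0.4254]]
board [248.1, 295.0] [220, 291, 58, 9, 305] [0.4705 0.3289 0.076 ]
[[0.4911, 0.4123], [0.4682, 0.2418], [0.4507, 0.2438], [0.4735, 0.4136]]
orange top [498.8, 239.6] [496, 237, 5, 7, 8] [ 0.4563 -0.4161  0.19  ]
orange top [488.1, 248.8] [482, 242, 19, 13, 88] [ 0.4363 -0.3774  0.19  ]
orange top [388.2, 267.3] [382, 261, 13, 13, 63] [ 0.4429 -0.0833  0.19  ]
orange scene [458.7, 286.2] [453, 283, 13, 6, 29]
orange scene [457.8, 294.5] [456, 293, 6, 5, 13]
wood [308.6, 227.5] [270, 175, 76, 116, 5616]
J1 (array([ 0.4248, -0.2209,  0.1087]), np.float64(0.00958546643315951)) [ 0.4318 -0.225   0.105 ]
J2 (array([ 0.4858, -0.2739,  0.1048]), np.float64(0.0025810833749841406)) [ 0.4865 -0.275   0.105 ]
J3 (array([ 0.426 , -0.3423,  0.1004]), np.float64(0.008292722789337617)) [ 0.424  -0.3458  0.105 ]
look (array([ 0.4733, -0.4356,  0.0994]), np.float64(0.004598239530726082)) [ 0.4689 -0.4369  0.105 ]
A c1 [0.4887 0.4145 0.076 ]
c2 [0.4638 0.2386 0.076 ]
trayfrontL [0.4654 0.1863 0.037 ]
R [0.4664 0.0261 0.037 ]
```

View pics/b.png

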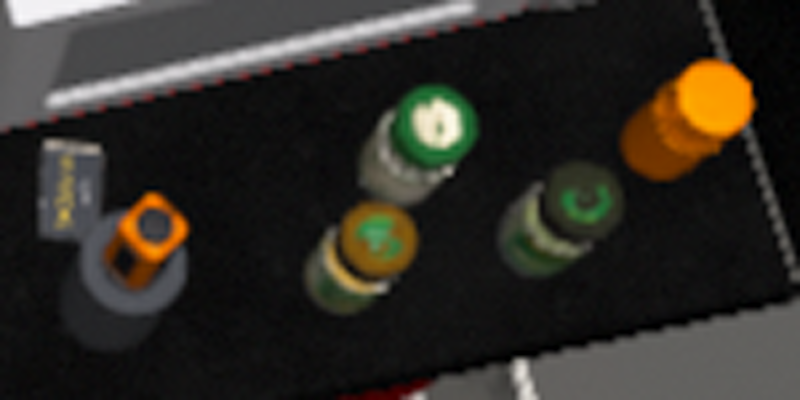

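J1 (429,271) has a green label, dark cap (nutmeg or pepper). J2 (441,248) is cinnamon, with a pale label and green cap. J3 (467,263) has a dark cap. All three are upright and in the job, and the orange one at (492,242) is excluded. Next I need the driver's exact yaw and position, and the worktop's front edge.

Run:
```python
from h import *
np.set_printoptions(precision=4,suppress=True)
t=shot("top");s=shot("scene")
A=cv2.resize(t["color"][254:294,365:405],(400,400),interpolation=cv2.INTER_NEAREST)
B=cv2.resize(s["color"][245:285,335:375],(400,400),interpolation=cv2.INTER_NEAREST)
cv2.imwrite("pics/d.png",np.clip(np.hstack([A,B])*1.4,0,255).astype(np.uint8))
print("rim",onz(t,384.9,274.2,.112),"htop",onz(t,389.4,266.6,.198))
for u,v in((260,327),(320,320),(345,314)): print("edge",onz(t,u,v,0))
for u in (250,300,330): print(u,[int(x) for x in t["color"][295:335:2,u].max(1)])
```

```text
rim [ 0.4403 -0.0838  0.112 ] htop [ 0.4426 -0.0856  0.198 ]
edge [0.3793 0.3172 0.    ]
edge [0.3616 0.1301 0.    ]
edge [0.3636 0.0494 0.    ]
250 [242, 215, 106, 92, 18, 18, 156, 201, 18, 18, 18, 18, 18, 18, 17, 18, 15, 17, 16, 17]
300 [16, 14, 17, 15, 16, 17, 18, 16, 16, 16, 15, 20, 18, 17, 14, 5, 240, 240, 240, 240]
330 [14, 20, 21, 19, 19, 19, 17, 18, 18, 19, 17, 14, 124, 240, 241, 240, 241, 241, 241, 241]
```

View pics/d.png

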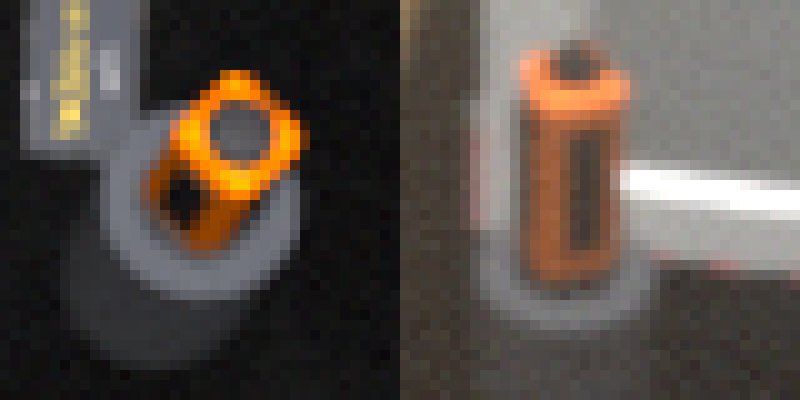

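The driver handle's flats lie about 34° (mod 90°) off world x, and the rim centre is about (0.440,-0.084). Blade direction is still ambiguous, so I'll check it after the lift. Next is the front.

```bash
cat >> h.py <<'E'
def go(*wps):
    "tool-frame deltas (rot z, shift) from the present pose to (x,y,z,heading of tool y in deg)"
    s=arm.get_state(); M=R.from_rotvec(s["tool_rot"]).as_matrix(); p=np.array(s["position"])
    h=np.degrees(np.arctan2(M[1,1],M[0,1]))
    print("t %.1f pos %s head %.1f tilt %s F %s T %s w %.4f g %.1f j7 %.2f"%(s["t"],p.round(4),h,M[:2,2].round(3),np.round(s["wrist_force"],1),np.round(s["ft_torque"],2),s["gripper_width"],s["grip_force"],s["joint_pos"][6]))
    for x,y,z,hd in wps:
        Mt=np.array([[np.sin(np.radians(hd)),np.cos(np.radians(hd)),0],[-np.cos(np.radians(hd)),np.sin(np.radians(hd)),0],[0,0,-1]])
        # choose a turn of the tool: about z by the heading change, plus levelling
        print("turn",R.from_matrix(M.T@Mt).as_rotvec().round(3),"shift",(M.T@(np.array([x,y,z])-p)).round(4))
E
python3 - <<'E'
from h import *
go((.40,.40,.235,-7.7),(.4705,.329,.16,-7.7),(.4705,.329,.054,-7.7))
t=shot("top"); im=t["color"].astype(int)
print([onz(t,u,v,0).round(3).tolist() for u,v in((370,242),(400,236))])
E
```

```text
t 0.3 pos [0.2352 0.5789 0.2345] head 67.9 tilt [-0. -0.] F [ 0.1  0.2 -0.8] T [-0.   -0.01 -0.06] w 0.0916 g 0.0 j7 -0.08Traceback (most recent call last):
  File "<stdin>", line 2, in <module>
  File "h.py", line 26, in go
    print("turn",R.from_matrix(M.T@Mt).as_rotvec().round(3),"shift",(M.T@(np.array([x,y,z])-p)).round(4))
                 ~~~~~~~~~~~~~^^^^^^^^
  File "scipy/spatial/transform/_rotation.pyx", line 1143, in scipy.spatial.transform._rotation.Rotation.from_matrix
ValueError: Non-positive determinant (left-handed or null coordinate frame) in rotation matrix 0: [[-2.48844680e-01 -9.68543403e-01  5.16405544e-05]
 [-9.68543310e-01  2.48844679e-01  4.26189066e-04]
 [ 4.25633085e-04 -5.60387681e-05  9.99999908e-01]].
```

```bash
sed -i 's/Mt=np.array.*/c,q=np.cos(np.radians(hd)),np.sin(np.radians(hd)); Mt=np.array([[-q,c,0],[c,q,0],[0,0,-1]])/' h.py
python3 - <<'E'
from h import *
go((.40,.40,.235,-7.7),(.4705,.329,.16,-7.7),(.4705,.329,.054,-7.7))
t=shot("top")
print([onz(t,u,v,0).round(3).tolist() for u,v in((370,242),(400,236))])
E
```

```text
t 0.3 pos [0.2352 0.5789 0.2345] head 67.9 tilt [-0. -0.] F [ 0.1  0.2 -0.8] T [-0.   -0.01 -0.06] w 0.0916 g 0.0 j7 -0.08
turn [-0.     0.     1.319] shift [-0.22   -0.1038 -0.0005]
turn [-0.     0.     1.319] shift [-0.3121 -0.143   0.0746]
turn [-0.     0.     1.319] shift [-0.3121 -0.1429  0.1806]
[[0.576, -0.083, 0.0], [0.576, -0.185, 0.0]]
```

```bash
python3 -m pendant '[0,0,0.6,-0.15,-0.07,0,-1, 0,0,1.319,-0.312,-0.143,0,-1, 0,0,1.319,-0.312,-0.143,0,-1, 0,0,1.319,-0.312,-0.143,0,-1, 0,0,1.319,-0.312,-0.143,0.03,-1, 0,0,1.319,-0.312,-0.143,0.06,-1, 0,0,1.319,-0.312,-0.143,0.06,-1, 0,0,1.319,-0.312,-0.143,0.06,-1]' 30
python3 - <<'E'
from h import *
go((.4705,.329,.12,-7.7),(.4705,.329,.054,-7.7))
for n in("top","scene"):
    c=shot(n); m=(c["color"].min(2)>150)
    cv2.imwrite(f"pics/{n}1.png",c["color"])
t=cv2.imread("pics/top1.png")[225:325,165:325]; s=cv2.imread("pics/scene1.png")[190:290,160:320]
cv2.imwrite("pics/e.png",np.vstack([cv2.resize(t,(480,300)),cv2.resize(s,(480,300))]))
E
```

```text
t: 1.35
position: [0.4705, 0.329, 0.1744]
tool_rot: [2.365, 2.068, -0.001]
wrist_force: [0.2, 0.4, 0.0]
gripper_width: 0.092
grip_force: 0.0
t 1.4 pos [0.4705 0.329  0.1744] head -7.7 tilt [-0.    -0.001] F [0.2 0.4 0. ] T [-0.03  0.06  0.03] w 0.0920 g 0.0 j7 -0.65
turn [-0.     0.001  0.001] shift [0.0001 0.     0.0544]
turn [-0.     0.001  0.001] shift [1.000e-04 0.000e+00 1.204e-01]
```

View pics/e.png

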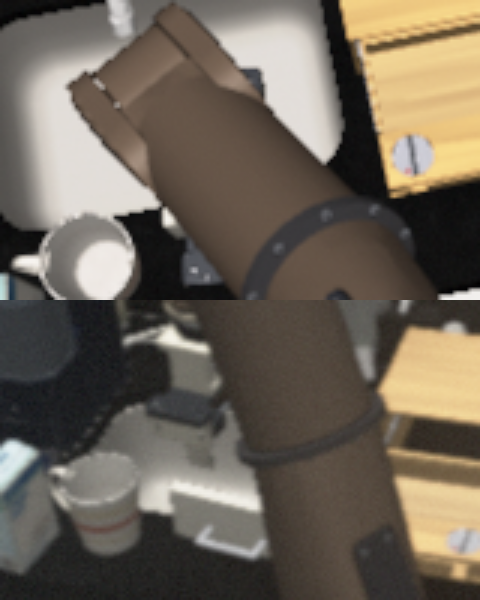

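The arm covers the board in the top view. In the scene half, the front still stands below the gripper next to the mug, so I'll descend and grip.

```bash
python3 -m pendant '[0,0,0,0,0,0.06,-1, 0,0,0,0,0,0.1,-1, 0,0,0,0,0,0.119,-1, 0,0,0,0,0,0.119,0, 0,0,0,0,0,0.119,1, 0,0,0,0,0,0.119,1, 0,0,0,0,0,0.119,1, 0,0,0,0,0,0.119,1]' 12;  python3 -m pendant '[0,0,0,0,0,0,1,0,0,0,0,0,0,1,0,0,0,0,0,0,1,0,0,0,0,0,-0.004,1, 0,0,0,0,0,-0.004,1]' 25
python3 - <<'E'
from h import *
go((.412,.315,.060,-4),(.407,.22,.06,0),(.405,.108,.060,0))
E
```

```text
t: 2.45
position: [0.4706, 0.3293, 0.0562]
tool_rot: [-2.365, -2.068, -0.001]
wrist_force: [-0.6, -0.5, -0.4]
gripper_width: 0.0464
grip_force: 0.0
t: 3.08
position: [0.4704, 0.3291, 0.0599]
tool_rot: [-2.365, -2.068, -0.0]
wrist_force: [0.1, -0.5, -2.4]
gripper_width: 0.018
grip_force: 25.0
t 3.1 pos [0.4704 0.3291 0.0599] head -7.7 tilt [0. 0.] F [ 0.1 -0.5 -2.4] T [-0.09  0.06 -0.03] w 0.0180 g 25.0 j7 -0.58
turn [ 0.    -0.    -0.064] shift [-0.0218 -0.056  -0.0001]
turn [ 0.    -0.    -0.134] shift [-1.166e-01 -4.830e-02 -1.000e-04]
turn [ 0.    -0.    -0.134] shift [-2.279e-01 -3.530e-02 -1.000e-04]
```

```bash
python3 -m pendant '[0,0,-0.064,-0.02,-0.03,0,1, 0,0,-0.064,-0.022,-0.056,0,1, 0,0,-0.134,-0.07,-0.055,0,1, 0,0,-0.134,-0.117,-0.05,0,1, 0,0,-0.134,-0.17,-0.044,0,1, 0,0,-0.134,-0.228,-0.0353,0,1, 0,0,-0.134,-0.228,-0.0353,0.002,1, 0,0,-0.134,-0.228,-0.0353,0.0045,1]' 25; python3 -m pendant '[0,0,0,0,0,0,0.4, 0,0,0,0,0,0,0.4, 0,0,0,0,0,-0.06,0.4, 0,0,0,0,0,-0.1,-1, 0,0,0,0.06,0,-0.12,-1, 0,0,0,0.12,0,-0.12,-1, 0,0,0,0.18,0,-0.12,-1, 0,0,0,0.22,0,-0.12,-1]'
python3 - <<'E'
from h import *
go()
for n in("top","scene"):
    c=shot(n); cv2.imwrite(f"pics/{n}2.png",c["color"])
t=cv2.imread("pics/top2.png")[235:325,270:370]
cv2.imwrite("pics/f.png",cv2.resize(t,(666,600),interpolation=cv2.INTER_CUBIC))
E
```

```text
t: 4.08
position: [0.4055, 0.1079, 0.0555]
tool_rot: [2.223, 2.22, 0.002]
wrist_force: [-3.9, -12.7, 35.5]
gripper_width: 0.0179
grip_force: 25.0
t: 5.08
position: [0.4038, 0.332, 0.1753]
tool_rot: [-2.216, -2.226, -0.001]
wrist_force: [1.3, -0.5, 0.0]
gripper_width: 0.0728
grip_force: 0.0
t 5.1 pos [0.4038 0.332  0.1753] head 0.2 tilt [0.    0.001] F [ 1.3 -0.5  0. ] T [-0.11  0.04  0.05] w 0.0728 g 0.0 j7 -0.67
```

View pics/f.png

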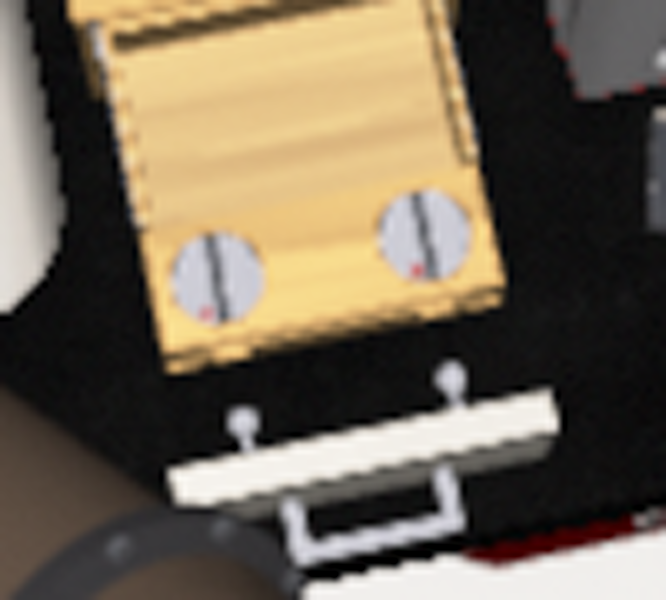

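The front stands clear in front of the tray. The ball heads are at about (306.5,298) and (337.8,291.7), and the cams are unchanged. I'll measure the offsets with masks.

Run:
```python
from h import *
np.set_printoptions(precision=4,suppress=True)
t=shot("top"); im=t["color"].astype(float)
hsv=cv2.cvtColor(t["color"],cv2.COLOR_BGR2HSV)
def wc(cx,cy,r,w):
    Y,X=np.mgrid[0:480,0:640]; m=((X-cx)**2+(Y-cy)**2<=r*r); ww=w*m; return np.array([(X*ww).sum(),(Y*ww).sum()])/ww.sum()
bright=np.clip(im.min(2)-40,0,None)
for p in((306,297.5),(337.3,291.3)):
    q=wc(*p,3.2,bright); q=wc(*q,3.2,bright); print("head",q,onz(t,*q,.018))
m=((hsv[...,1]<70)&(hsv[...,2]>60)).astype(float)
for p in((302.2,276.4),(333.4,269.8)):
    q=wc(*p,9,m); print("cam",q,onz(t,*q,.037))
m=(im.min(2)>150); mm=np.zeros_like(m,np.uint8); mm[288:313,290:358]=m[288:313,290:358]
n,l,st,ce=cv2.connectedComponentsWithStats(mm)
i=1+np.argmax(st[1:,4]); r=cv2.minAreaRect(np.argwhere(l==i)[:,::-1].astype(np.float32)); print(ce[i],onz(t,*ce[i],.076))
b=np.array([onz(t,*p,.076)[:2] for p in cv2.boxPoints(r)]); print(b)
go()
```

```text
head [306.1058 298.228 ] [0.4347 0.159  0.018 ]
head [337.3476 291.5023] [0.4352 0.0587 0.018 ]
cam [302.1935 276.4   ] [0.5014 0.1575 0.037 ]
cam [333.4286 269.7662] [0.5019 0.0572 0.037 ]
[323.9345 301.534 ] [0.4037 0.1096 0.076 ]
[[0.4297 0.1974]
 [0.4298 0.0202]
 [0.3927 0.0211]
 [0.3929 0.1971]]
t 5.2 pos [0.4039 0.3309 0.1748] head 0.3 tilt [-0.  0.] F [-1.4 -1.  -0.5] T [-0.13  0.08  0.03] w 0.0849 g 0.0 j7 -0.66
```

Run:
```python
from h import *
go((.402,.1085,.175,0),(.402,.1085,.056,0))
```

```text
t 5.2 pos [0.4039 0.3309 0.1748] head 0.3 tilt [-0.  0.] F [-1.4 -1.  -0.5] T [-0.13  0.08  0.03] w 0.0849 g 0.0 j7 -0.66
turn [-0.    -0.     0.005] shift [-2.224e-01 -3.000e-03 -2.000e-04]
turn [-0.    -0.     0.005] shift [-0.2224 -0.003   0.1188]
```

```bash
python3 -m pendant '[0,0,0,-0.06,-0.003,0,-0.7, 0,0,0,-0.12,-0.003,0,-0.7, 0,0,0,-0.18,-0.003,0,-0.7, 0,0,0.005,-0.2224,-0.003,0,-0.5, 0,0,0.005,-0.2224,-0.003,0.06,-0.2, 0,0,0.005,-0.2224,-0.003,0.1,0, 0,0,0.005,-0.2224,-0.003,0.1188,0.2, 0,0,0.005,-0.2224,-0.003,0.1188,0.3]' 25;  python3 -m pendant '[0,0,0,0,0,0,0.9,0,0,0,0,0,0,1,0,0,0,0,0,0,1,0,0,0,0,0,0,1,0,0,0,0,0,0,1,0,0,0,0,0,0,1]' 25
python3 - <<'E'
from h import *
go((.402,.107,.0563,0),(.43,.107,.056,0),(.455,.107,.056,0))
E
```

```text
t: 6.22
position: [0.4007, 0.1043, 0.0556]
tool_rot: [-2.228, -2.214, 0.005]
wrist_force: [0.8, 0.8, -0.2]
gripper_width: 0.035
grip_force: 0.0
t: 6.98
position: [0.4027, 0.1057, 0.0574]
tool_rot: [2.227, 2.215, 0.003]
wrist_force: [-1.2, -0.6, 7.8]
gripper_width: 0.0182
grip_force: 25.0
t 7.0 pos [0.4027 0.1057 0.0574] head -0.3 tilt [0.002 0.001] F [-1.2 -0.6  7.8] T [-0.25  0.28 -0.01] w 0.0182 g 25.0 j7 -0.14
turn [ 0.002 -0.001 -0.005] shift [ 0.0013 -0.0007  0.0011]
turn [ 0.002 -0.001 -0.005] shift [0.0014 0.0273 0.0015]
turn [ 0.002 -0.001 -0.005] shift [0.0015 0.0523 0.0015]
```

```bash
python3 -m pendant '[0,0,0,-0.0015,0,-0.001,1, 0,0,0,-0.0015,0.012,-0.001,1, 0,0,0,-0.0015,0.024,-0.001,1, 0,0,0,-0.0015,0.03,-0.001,1, 0,0,0,-0.0015,0.036,-0.001,1, 0,0,0,-0.0015,0.042,-0.0005,1, 0,0,0,-0.0015,0.046,-0.0005,1,0,0,0,-0.0015,0.046,-0.0005,1]'
python3 - <<'E'
from h import *
go()
E
```

```text
t: 7.98
position: [0.4438, 0.1037, 0.0568]
tool_rot: [-2.222, -2.212, 0.01]
wrist_force: [-15.4, 0.2, 24.8]
gripper_width: 0.0202
grip_force: 26.5
t 8.0 pos [0.4438 0.1037 0.0568] head -0.3 tilt [-0.009 -0.   ] F [-15.4   0.2  24.8] T [-0.02  4.24  0.03] w 0.0202 g 26.5 j7 -0.10
```

```bash
cat >> h.py <<'E'
def cams(t):
    hsv=cv2.cvtColor(t["color"],cv2.COLOR_BGR2HSV); m=((hsv[...,1]<70)&(hsv[...,2]>60)).astype(np.uint8)
    wood=((hsv[...,0]>10)&(hsv[...,0]<30)&(hsv[...,1]>70)&(hsv[...,2]>90)).astype(np.uint8)
    n,l,st,ce=cv2.connectedComponentsWithStats(m)
    for i in range(1,n):
        if 60<st[i][4]<260 and 270<ce[i][0]<360 and 220<ce[i][1]<300:
            print("comp",ce[i].round(1),st[i].tolist(),onz(t,*ce[i],.037).round(4))
E
python3 - <<'E'
from h import *
t=shot("top"); cams(t); cv2.imwrite("pics/top3.png",t["color"])
s=shot("scene"); cv2.imwrite("pics/scene3.png",s["color"])
a=cv2.resize(t["color"][225:315,280:370],(400,400),interpolation=cv2.INTER_CUBIC);b=cv2.resize(s["color"][225:305,265:345],(400,400),interpolation=cv2.INTER_CUBIC)
cv2.imwrite("pics/g.png",np.hstack([a,b]))
E
```

```text
comp [302.1 274.5] [295, 252, 15, 32, 167] [0.5072 0.1564 0.037 ]
```

View pics/g.png

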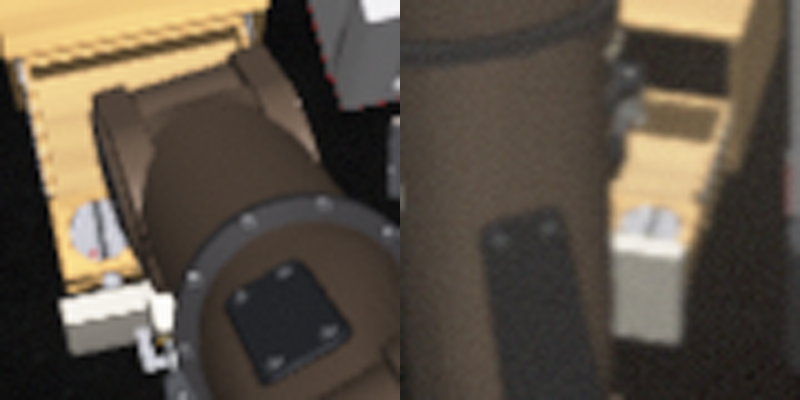

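Run:
```python
from h import *
np.set_printoptions(precision=4,suppress=True)
t={"color":cv2.imread("pics/top3.png")}; c=shot("top"); t["mtx"]=c["mtx"];t["view"]=c["view"]
im=t["color"]
print(im[283:294,300:312].min(2))
print("proj mouth L",proj(t,(.4686,.1574,.018)),"edge top",proj(t,(.4686,.1574,.037)),"ball at .477",proj(t,(.477,.157,.018)),"at .464",proj(t,(.464,.157,.018)))
print("exp board top corner L inner/outer",proj(t,(.4528,.1917,.076)),proj(t,(.4348,.1917,.076)))
```

```text
[[164 177 163 116 132 144 131 141 141 130  96  49]
 [139 133 128 134 137 140 136 126 122 123 111  74]
 [138 139 132 122 119 115 110 107 110 101  93  80]
 [113 118 106 125 159 156 127  93 102  91  74  64]
 [ 80  92 105 166 207 206 176 100  42  41  40  37]
 [ 80  79 105 173 210 209 184 110  27  47  67  95]
 [ 61  39  57 134 178 187 175 154 173 182 186 195]
 [ 56 103 150 181 198 204 210 223 234 237 236 234]
 [183 200 226 236 238 237 235 235 234 235 235 235]
 [237 235 236 236 236 236 236 235 234 236 236 235]
 [237 236 236 236 235 235 235 235 234 236 238 239]]
proj mouth L [304.4457 287.6735] edge top [304.308  286.4944] ball at .477 [304.0365 285.0779] at .464 [304.8632 289.058 ]
exp board top corner L inner/outer [293.9356 291.3337] [295.0972 297.1107]
```

The left ball is at (304.7,287.7), right at the bore mouth and aligned in y. The board has pitched, though: its foot dragged under a down-force and it jammed. I'll back off, regrip square, lift it a little and retry.

```bash
python3 -m pendant '[0,0,0,0,-0.005,-0.001,1, 0,0,0,0,-0.012,-0.002,1, 0,0,0,0,-0.02,-0.002,1, 0,0,0,0,-0.02,-0.002,1, 0,0,0,0,-0.02,0,0.5, 0,0,0,0,-0.02,0,0.45, 0,0,0,0,-0.02,0,0.45, 0,0,0,0,-0.02,0,0.45]' 30;  python3 - <<'E'
from h import *
go()
E
python3 -m pendant '[0,0,0,0,0,0,0.9,0,0,0,0,0,0,1,0,0,0,0,0,0,1,0,0,0,0,0,0,1,0,0,0,0,0,0,1]' 50; python3 -m pendant '[0,0,0,0,0,-0.001,1,0,0,0,0,0,-0.002,1,0,0,0,0,0,-0.003,1,0,0,0,0,0,-0.003,1,0,0,0,0,0,-0.003,1]'
python3 - <<'E'
from h import *
go()
t=shot("top"); cv2.imwrite("pics/top4.png",t["color"]); print(t["color"][283:300,299:314].min(2)); print(proj(t,(.455,.157,.02)))
E
```

```text
t: 9.12
position: [0.4282, 0.1039, 0.057]
tool_rot: [2.227, 2.216, 0.0]
wrist_force: [-0.0, 0.5, 0.1]
gripper_width: 0.0253
grip_force: 0.0
t 9.1 pos [0.4282 0.1039 0.057 ] head -0.3 tilt [0. 0.] F [-0.   0.5  0.1] T [-0.1   0.09 -0.07] w 0.0253 g 0.0 j7 -0.11
t: 9.75
position: [0.428, 0.1039, 0.0569]
tool_rot: [2.227, 2.216, 0.0]
wrist_force: [0.7, 0.1, -0.7]
gripper_width: 0.0177
grip_force: 50.0
t: 10.38
position: [0.428, 0.1039, 0.0599]
tool_rot: [-2.227, -2.216, -0.0]
wrist_force: [0.2, 0.0, -2.2]
gripper_width: 0.0175
grip_force: 50.0
t 10.4 pos [0.428  0.1039 0.0599] head -0.3 tilt [0. 0.] F [ 0.2  0.  -2.2] T [-0.08  0.07  0.05] w 0.0175 g 50.0 j7 -0.12
[[155 165 177 163 116 133 143 131 129  89  28  49  54  41  42]
 [142 138 133 127 133 137 139 136 127  97  38  40  51  44  41]
 [138 137 139 132 121 121 121 114 107 105  77  39  49  47  33]
 [115 114 117 113 108 113 114 108 101 101  81  40  45  48  33]
 [ 76  80  91 111 127 135 136 123  86  44  40  33  42  47  38]
 [ 80  80  79 101 113 115 127 111  60  25  22  25  33  42  36]
 [ 81  60  39  51  85 141 169 154 100  13  16  15  26  35  37]
 [ 46  23  12  11 115 188 211 203 150  19  12  11  22  31  34]
 [ 15  13  14  14 118 187 209 201 150  20  16  14  15  29  39]
 [ 15  15  12  16  68 136 183 175 108  13  16  15  13  26  50]
 [ 19  17  17  15  13  53 148 159  50  15  16  14  10  49  75]
 [ 15  19  15  14  13  14 140 170  96  77 102 146 171 180 177]
 [ 17  13  13  27  61 105 170 202 192 189 200 223 234 235 228]
 [105 149 172 176 184 202 225 235 236 236 234 235 235 234 224]
 [202 225 235 236 236 236 236 236 236 235 234 235 236 235 219]
 [236 236 236 236 236 236 236 235 235 235 234 236 237 236 211]
 [236 237 237 236 236 236 235 236 236 235 234 237 233 219 175]]
[305.42463228 291.70631029]
```

```bash
python3 -m pendant '[0,0,0,0,0,0.0022,1, 0,0,0,0,0.004,0.0022,1, 0,0,0,0,0.008,0.0022,1, 0,0,0,0,0.012,0.0022,1, 0,0,0,0,0.015,0.0022,1, 0,0,0,0,0.015,0.0022,1]'
python3 - <<'E'
from h import *
go()
E
```

```text
t: 11.18
position: [0.4432, 0.1038, 0.0577]
tool_rot: [2.227, 2.216, 0.0]
wrist_force: [-0.5, 0.5, -2.5]
gripper_width: 0.0177
grip_force: 50.0
t 11.2 pos [0.4432 0.1038 0.0577] head -0.3 tilt [0. 0.] F [-0.5  0.5 -2.5] T [-0.11  0.08  0.02] w 0.0177 g 50.0 j7 -0.10
```

Free of resistance; the heads are in the bores. Pushing on.

```bash
python3 -m pendant '[0,0,0,0,0.003,0,1, 0,0,0,0,0.006,0,1, 0,0,0,0,0.008,0,1, 0,0,0,0,0.010,0,1,0,0,0,0,0.010,0,1]'; python3 -m pendant '[0,0,0,0,0.001,0,1, 0,0,0,0,0.002,0,1, 0,0,0,0,0.002,0,1]';  python3 - <<'E'
from h import *
go()
t=shot("top"); cams(t); cv2.imwrite("pics/top5.png",t["color"])
E
```

```text
t: 11.8
position: [0.4532, 0.1037, 0.0577]
tool_rot: [2.227, 2.216, 0.0]
wrist_force: [0.5, -0.3, -3.3]
gripper_width: 0.0179
grip_force: 50.0
t: 12.18
position: [0.4551, 0.1038, 0.0577]
tool_rot: [2.227, 2.216, 0.0]
wrist_force: [-0.5, -0.6, -2.5]
gripper_width: 0.0176
grip_force: 50.0
t 12.2 pos [0.4551 0.1038 0.0577] head -0.3 tilt [0. 0.] F [-0.5 -0.6 -2.5] T [-0.15 -0.02  0.01] w 0.0176 g 50.0 j7 -0.10
comp [302.3 274.7] [295, 253, 16, 31, 171] [0.5066 0.156  0.037 ]
```

```bash
for i in 1 2; do python3 -m pendant '[0,0,0,0,0.001,0,1, 0,0,0,0,0.002,0,1, 0,0,0,0,0.002,0,1]' | grep -E 'pos|wrist'; done
```

```text
position: [0.4571, 0.1038, 0.0577]
wrist_force: [-0.3, -0.5, -3.0]
position: [0.4588, 0.1037, 0.0577]
wrist_force: [-0.6, -0.0, -2.7]
```

```bash
for i in 1 2; do python3 -m pendant '[0,0,0,0,0.001,0,1, 0,0,0,0,0.0015,0,1, 0,0,0,0,0.0015,0,1]' | grep -E 'pos|wrist'; done
python3 - <<'E'
from h import *
t=shot("top"); cams(t); cv2.imwrite("pics/top6.png",t["color"]);s=shot("scene");cv2.imwrite("pics/scene6.png",s["color"])
b=cv2.imread("pics/top4.png")
# tray rear-left wall shift check: compare edge profile along a column on tray left edge
print(np.abs(t["color"][250:290,285:300].astype(int)-b[250:290,285:300]).mean(), t["color"][280:296,299:310].min(2))
E
```

```text
position: [0.4592, 0.1036, 0.0575]
wrist_force: [-5.1, -0.7, -0.1]
position: [0.4605, 0.1036, 0.0574]
wrist_force: [-6.3, 0.8, -0.6]
comp [302.  275.8] [295, 268, 15, 15, 155] [0.5035 0.1576 0.037 ]
7.191666666666666 [[205 191 179 154 111 170 202 210 206 164 133]
 [203 155 143 153 104 165 204 201 166 137 141]
 [183 147 151 152 110 144 181 161 126 140 139]
 [144 155 165 154 130 123 129 137 140 134 140]
 [140 141 140 140 135 139 154 164 184 192 198]
 [126 141 168 189 192 198 210 217 228 235 236]
 [189 201 220 231 235 236 236 235 235 235 235]
 [236 236 236 236 236 236 236 235 235 236 236]
 [236 236 236 236 235 235 236 235 235 236 237]
 [237 237 236 236 236 236 236 236 236 228 210]
 [237 237 238 239 233 218 202 197 201 177 125]
 [219 204 198 202 188 144 106  88  98  98  98]
 [146 109  85  91  97  97  97  96  95  93 107]
 [ 99  97  97  96  97  97  96  96  95  90 139]
 [ 96  96  96  95  94  94  91  83  79  76 137]
 [ 94  91  83  79  76  73  64  49  42  37  85]]
```

The heads are seated: contact came at 0.459, then the tray slid about 1.5 mm at 6 N. I'll release and go to the screwdriver.

```bash
python3 -m pendant '[0,0,0,0,0,0,0.5, 0,0,0,0,0,0,0.4, 0,0,0,0,0,0,0.4, 0,0,0,0,0,-0.06,0.4, 0,0,0,0,0,-0.12,-0.2,0,0,0,0,0,-0.18,-0.8,0,0,0,0,0,-0.2,-1,0,0,0,0,0,-0.2,-1]'
python3 - <<'E'
from h import *
go((.4415,-.0845,.25,-56),(.4415,-.0845,.15,-56))
E
```

```text
t: 14.82
position: [0.4631, 0.1041, 0.2593]
tool_rot: [2.226, 2.215, 0.007]
wrist_force: [-1.2, 0.4, -0.5]
gripper_width: 0.0631
grip_force: 0.0
t 14.8 pos [0.4631 0.1041 0.2593] head -0.3 tilt [0.004 0.002] F [-1.2  0.4 -0.5] T [-0.07  0.09 -0.01] w 0.0631 g 0.0 j7 -0.25
turn [ 0.003 -0.004  0.972] shift [-0.1887 -0.0207  0.0089]
turn [ 0.003 -0.004  0.972] shift [-0.1889 -0.0211  0.1089]
```

```bash
python3 -m pendant '[0,0,0.2,-0.05,-0.005,0,-1, 0,0,0.4,-0.1,-0.01,0,-1, 0,0,0.6,-0.15,-0.015,0,-1, 0,0,0.8,-0.187,-0.0195,0,-1, 0,0,0.972,-0.187,-0.0195,0,-1, 0,0,0.972,-0.187,-0.0195,0,-1, 0,0,0.972,-0.187,-0.0195,0,-1, 0,0,0.972,-0.187,-0.0195,0,-1]'
python3 - <<'E'
from h import *
go((.4415,-.0845,.15,-56))
t=shot("top"); cams(t); cv2.imwrite("pics/top7.png",t["color"])
cv2.imwrite("pics/i.png",cv2.resize(t["color"][225:325,250:410],(800,500),interpolation=cv2.INTER_CUBIC))
E
```

```text
t: 15.82
position: [0.4415, -0.0827, 0.2574]
tool_rot: [-3.002, -0.924, 0.001]
wrist_force: [0.6, 0.5, 0.1]
gripper_width: 0.0915
grip_force: 0.0
t 15.8 pos [ 0.4415 -0.0827  0.2574] head -55.8 tilt [-0.001 -0.   ] F [0.6 0.5 0.1] T [-0.08  0.18 -0.03] w 0.0915 g 0.0 j7 -0.79
turn [-0.     0.001  0.004] shift [-0.0009  0.0015  0.1074]
comp [333.2 269.5] [327, 263, 14, 14, 151] [0.5029 0.0576 0.037 ]
comp [302.1 275.9] [295, 269, 15, 14, 155] [0.5031 0.1575 0.037 ]
```

View pics/i.png

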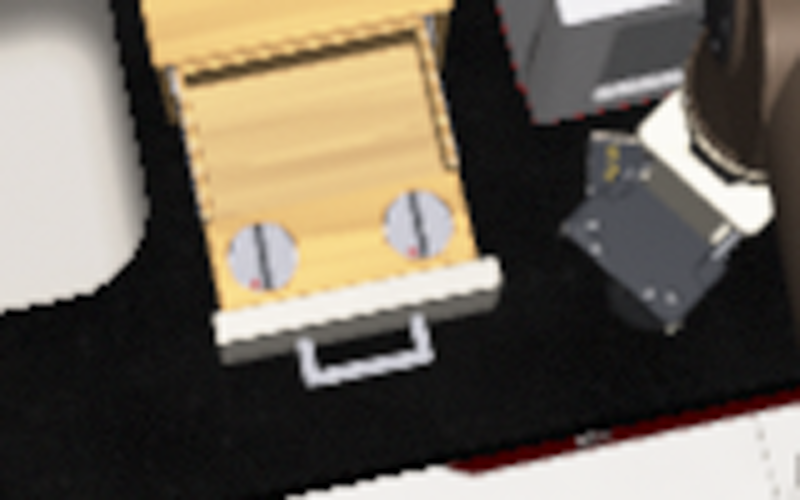

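The front sits on the tray, with both cams still open: slots to the front at (302,276) and (333,269.5). Now I descend and grip the driver.

```bash
python3 -m pendant '[0,0,0,-0.001,0.0015,0.03,-1, 0,0,0,-0.001,0.0015,0.06,-1, 0,0,0,-0.001,0.0015,0.09,-1, 0,0,0,-0.001,0.0015,0.107,-0.5, 0,0,0,-0.001,0.0015,0.107,0, 0,0,0,-0.001,0.0015,0.107,0.3, 0,0,0,-0.001,0.0015,0.107,0.5,0,0,0,-0.001,0.0015,0.107,0.8]' 8; python3 -m pendant '[0,0,0,0,0,0,1,0,0,0,0,0,0,1,0,0,0,0,0,0,1,0,0,0,0,0,0,1]' 8; python3 -m pendant '[0,0,0,0,0,0,1,0,0,0,0,0,0,1,0,0,0,0,0,0,1]' 60;  python3 - <<'E'
from h import *
go()
E
```

```text
t: 16.88
position: [0.4419, -0.0849, 0.1513]
tool_rot: [3.004, 0.919, 0.002]
wrist_force: [-0.3, 0.9, 0.1]
gripper_width: 0.0462
grip_force: 0.0
t: 17.38
position: [0.4416, -0.0849, 0.1508]
tool_rot: [-3.004, -0.919, -0.0]
wrist_force: [-1.3, 1.3, 3.9]
gripper_width: 0.0307
grip_force: 7.8
t: 17.75
position: [0.4417, -0.085, 0.1509]
tool_rot: [-3.004, -0.919, -0.0]
wrist_force: [-0.9, 0.1, 5.8]
gripper_width: 0.0296
grip_force: 58.8
t 17.8 pos [ 0.4417 -0.085   0.1509] head -56.0 tilt [0. 0.] F [-0.9  0.1  5.8] T [ 0.04  0.4  -0.03] w 0.0296 g 58.8 j7 -0.64
```

```bash
python3 -m pendant '[0,0,0,0,0,-0.02,1,0,0,0,0,0,-0.05,1,0,0,0,0,0,-0.08,1,0,0,0,0,0,-0.11,1,0,0,0,0,0,-0.14,1,0,0,0,0,0,-0.155,1,0,0,0,0,0,-0.155,1]' ;  python3 - <<'E'
from h import *
go()
s=shot("scene");t=shot("top")
p=np.array(arm.get_state()["position"]); 
u=proj(s,p-[0,0,.144]).astype(int);v=proj(t,p-[0,0,.144]).astype(int);print(u,v)
a=cv2.resize(s["color"][u[1]-22:u[1]+18,u[0]-20:u[0]+20],(400,400),interpolation=cv2.INTER_NEAREST);b=cv2.resize(t["color"][v[1]-20:v[1]+20,v[0]-20:v[0]+20],(400,400),interpolation=cv2.INTER_NEAREST)
cv2.imwrite("pics/j.png",np.clip(np.hstack([a,b])*1.3,0,255).astype(np.uint8))
E
```

```text
t: 18.62
position: [0.4418, -0.0849, 0.3058]
tool_rot: [3.004, 0.919, 0.002]
wrist_force: [0.9, -0.5, -2.6]
gripper_width: 0.0299
grip_force: 58.9
t 18.6 pos [ 0.4418 -0.0849  0.3058] head -56.0 tilt [0.001 0.   ] F [ 0.9 -0.5 -2.6] T [-0.1   0.19 -0.01] w 0.0299 g 58.9 j7 -0.83
[351 260] [387 270]
```

View pics/j.png

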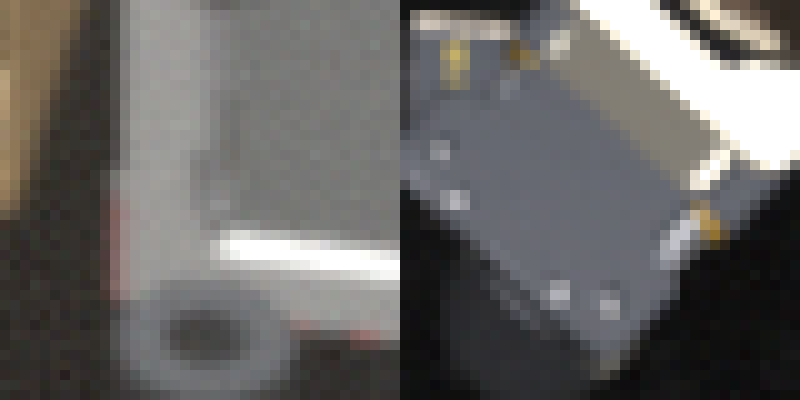

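The grey blade on the grey microwave is not readable: its tip is near (205,210) in the left half. I'll hold it over the dark worktop with tool y at heading 0 and measure its width.

Run:
```python
from h import *
go((.40,0,.305,0),(.40,0,.21,0))
```

```text
t 18.7 pos [ 0.441  -0.0848  0.3047] head -56.0 tilt [-0.001  0.   ] F [-0.6  0.4 -1.1] T [-0.05  0.2  -0.01] w 0.0299 g 58.9 j7 -0.83
turn [-0.001  0.001 -0.977] shift [ 0.0135 -0.0932 -0.0003]
turn [-0.001  0.001 -0.977] shift [ 0.0136 -0.0932  0.0947]
```

```bash
python3 -m pendant '[0,0,-0.18,0.003,-0.02,0,1, 0,0,-0.36,0.006,-0.045,0,1, 0,0,-0.54,0.009,-0.07,0,1, 0,0,-0.72,0.0135,-0.093,0,1, 0,0,-0.9,0.0135,-0.093,0.03,1, 0,0,-0.977,0.0135,-0.093,0.06,1, 0,0,-0.977,0.0135,-0.093,0.095,1, 0,0,-0.977,0.0135,-0.093,0.095,1]' | tail -3;  python3 - <<'E'
from h import *
go()
s=shot("scene")
cv2.imwrite("pics/scene8.png",s["color"])
p=np.array(arm.get_state()["position"]); 
u=proj(s,p-[0,0,.144]).round().astype(int); print(proj(s,p-[0,0,.144]),proj(s,p-[0,0,.134]))
print(s["color"][u[1]-14:u[1]+4,u[0]-8:u[0]+9].max(2))
E
```

```text
wrist_force: [-0.7, 0.7, -1.7]
gripper_width: 0.0298
grip_force: 58.9
t 19.7 pos [ 0.3982 -0.0008  0.2083] head -0.0 tilt [-0.006 -0.002] F [-0.7  0.7 -1.7] T [-0.1  0.   0. ] w 0.0298 g 58.9 j7 -0.05
[323.72684251 286.52444492] [323.71447189 284.36987515]
[[139 196 225 229 225 192 136 102  80  56  43  40  38  33  36  39  37]
 [105 141 159 165 164 140 111  96  79  50  39  35  39  35  37  28  38]
 [ 87 112 123 120 122 112 104  92  77  54  40  34  30  31  37  35  36]
 [ 93 112 116 120 117 112 103  93  76  48  36  35  36  39  34  36  35]
 [ 97 115 118 118 116 109  99  94  76  51  41  33  35  33  38  42  33]
 [ 96 113 119 117 119 110  99  93  75  52  39  37  33  33  32  33  33]
 [ 95 114 118 122 118 110 101  97  76  50  38  30  36  33  34  35  34]
 [ 95 113 121 119 115 111 104  94  73  49  35  30  31  33  36  28  35]
 [ 99 116 117 116 119 109  99  94  76  54  37  36  34  34  33  30  33]
 [101 112 116 119 113 109 103  95  77  49  41  34  34  36  35  27  21]
 [ 97 113 116 118 120 112 102  96  77  51  34  33  36  33  36  34  35]
 [ 97 115 117 120 122 120 109  97  82  60  45  32  36  34  30  32  29]
 [ 99 113 117 119 117 113 101  98  94  86  58  43  34  33  31  37  29]
 [100 113 117 117 113 104  98 100  95  80  57  45  34  36  34  37  32]
 [ 97 107 117 117 113 103  96  92  87  75  52  39  36  34  36  31  34]
 [ 82  91 105 106 108  99  83  70  66  60  42  36  38  36  30  36  37]
 [ 50  60  63  69  68  65  57  46  41  41  40  35  32  33  35  37  35]
 [ 35  30  40  41  38  43  40  35  29  38  31  38  38  36  33  34  28]]
```

Run:
```python
import cv2
im=cv2.imread("pics/scene8.png").max(2)
print("cols 300..339")
for r in range(240,292,2): print(r," ".join("%3d"%x for x in im[r,300:340]))
```

```text
cols 300..339
240  61  63  62  60  61  59  61  62  58  59  60  59  55  57  59  55  59  63  71  73  77  84  88  95  98 103 104 106  93  71  67  74  80  77  85  93  98  93  68  56
242  61  57  61  62  58  66  62  61  59  60  61  55  53  59  54  55  59  64  72  74  71  74  66  69  71  71  70  68  61  59  67  71  71  61  74  90  95  79  61  49
244  63  62  64  61  59  57  61  57  63  61  61  54  56  59  54  54  57  67  71  70  72  67  64  67  65  65  69  65  62  67  69  71  61  58  74  89  86  65  51  44
246  65  60  60  58  61  57  60  61  61  59  60  53  56  51  56  59  64  72  75  71  64  61  64  70  70  68  67  69  69  68  70  64  59  63  84  92  74  55  43  41
248  64  64  60  62  60  61  62  59  58  56  53  57  59  53  61  68  69  72  66  59  53  57  70  66  66  74  82  81  72  64  63  68  66  80  89  78  56  46  45  45
250  66  60  62  61  57  65  59  56  58  60  53  59  65  66  73  71  66  56  51  46  51  57  62  71  70  73  78  69  65  62  67  76  83  84  85  65  50  43  44  45
252  62  58  61  60  56  57  54  58  60  62  69  69  74  69  62  54  50  55  66  75  69  66  64  60  6
[... 2477 characters left out ...]
  36  35  27  21  32  32  31  33  35  40  36
284  63  65  61  62  63  61  62  54  58  56  57  53  56  56  50  67  97 115 117 120 122 120 109  97  82  60  45  32  36  34  30  32  29  35  41  30  32  32  33  29
286  61  63  65  60  59  60  55  57  57  57  56  54  53  50  54  76 100 113 117 117 113 104  98 100  95  80  57  45  34  36  34  37  32  33  35  31  32  32  31  27
288  58  50  50  48  51  49  44  43  40  50  55  58  51  53  54  59  82  91 105 106 108  99  83  70  66  60  42  36  38  36  30  36  37  35  35  33  35  37  36  39
290  43  46  44  45  46  54  54  53  43  46  53  55  56  54  48  40  35  30  40  41  38  43  40  35  29  38  31  38  38  36  33  34  28  36  35  30  30  33  34  38
```

Right edge of the shank: column 324.4, widening to 325.7 in the blade rows (284–288). The 16 mm side therefore faces the camera, so the blade lies along tool x (world y now). For the slot I need tool y at heading +90°, then turn clockwise to about 0.

```bash
python3 - <<'E'
from h import *
go((.40,0,.25,0),(.503,.0574,.25,90))
E
python3 -m pendant '[0,0,-0.18,0,0,-0.02,1, 0,0,-0.36,0,0,-0.042,1, 0,0,-0.54,0,0,-0.042,1, 0,0,-0.72,0.01,0.02,-0.042,1, 0,0,-0.9,0.02,0.04,-0.042,1, 0,0,-1.08,0.03,0.06,-0.042,1, 0,0,-1.26,0.045,0.08,-0.042,1, 0,0,-1.44,0.058,0.1,-0.042,1]' | head -2
python3 -m pendant '[0,0,-0.13,0,0,0,1, 0,0,-0.131,0,0,0,1, 0,0,-0.131,0,0,0,1]'|head -2
python3 - <<'E'
from h import *
go((.503,.0574,.195,90),(.503,.0574,.181,90),(.503,.1575,.25,90))
s=shot("scene");cv2.imwrite("pics/scene9.png",s["color"])
p=np.array(arm.get_state()["position"]); print(proj(s,p-[0,0,.144]),proj(s,p-[0,0,.110]))
u=proj(s,p-[0,0,.13]).round().astype(int)
print(s["color"][u[1]-8:u[1]+8,u[0]-10:u[0]+10].max(2))
E
```

```text
t 19.8 pos [ 0.3995 -0.0007  0.2099] head -0.0 tilt [-0.004 -0.001] F [ 0.1 -0.4 -1.6] T [-0.11  0.04 -0.05] w 0.0302 g 58.9 j7 -0.05
turn [-0.004  0.001 -0.001] shift [ 0.0006  0.0003 -0.0401]
turn [-0.004 -0.002 -1.572] shift [ 0.0581  0.1033 -0.0406]
t: 20.78
position: [0.5019, 0.0584, 0.2542]
t: 21.15
position: [0.5008, 0.0575, 0.2534]
t 21.1 pos [0.5008 0.0575 0.2534] head 89.8 tilt [0.001 0.   ] F [-0.2  0.3 -2.7] T [ 0.05  0.   -0.03] w 0.0299 g 58.9 j7 1.47
turn [ 0.     0.001 -0.003] shift [-0.0022 -0.0001  0.0584]
turn [ 0.     0.001 -0.003] shift [-0.0022 -0.0001  0.0724]
turn [ 0.     0.001 -0.003] shift [-0.0019  0.1     0.0035]
[313.71216061 254.86573991] [313.54611502 247.33423719]
[[ 58  59  59  50  52  54  55  52  60  82 106 145 178 198 203 198 190 193
  193 186]
 [ 55  48  50  57  56  54  54  57  63  81  96 114 135 152 157 153 154 163
  175 189]
 [ 53  54  62  64  65  64  61  57  62  80  94 102 111 115 120 116 117 125
  131 143]
 [ 62  66  65  64  64  66  62  59  65  81  90  99 104 108 110 110 113 114
  111 116]
 [ 65  68  67  66  69  62  60  58  63  82  94  97 102 
[... 266 characters left out ...]
 120 119
  114 114]
 [ 70  70  68  68  63  59  65  58  65  85 112 156 188 197 189 173 168 163
  153 144]
 [ 71  72  67  67  69  60  59  54  67  88 123 172 215 228 228 227 224 225
  220 211]
 [ 70  70  65  66  62  63  59  58  73 103 133 181 220 232 234 234 234 234
  233 230]
 [ 69  71  64  63  67  64  62  57  76 107 146 200 229 233 234 233 236 234
  234 235]
 [ 68  70  72  66  67  62  59  60  77 120 172 218 229 233 233 233 235 236
  234 235]
 [ 70  64  68  63  66  62  61  66  92 150 204 225 232 230 230 232 233 233
  233 233]
 [ 71  71  68  67  62  58  61  60 109 175 216 225 226 227 228 229 229 231
  232 232]
 [ 70  71  67  68  61  64  58  66 114 182 220 225 225 225 224 227 227 228
  227 226]]
```

```bash
python3 -m pendant '[0,0,0,-0.002,0,0.02,1, 0,0,0,-0.002,0,0.045,1, 0,0,0,-0.002,0,0.062,1, 0,0,0,-0.002,0,0.068,1,0,0,0,-0.002,0,0.068,1]'|sed -n '2p;4p'
python3 -m pendant '[0,0,0,0,0,0.003,1, 0,0,0,0,0,0.006,1, 0,0,0,0,0,0.009,1,0,0,0,0,0,0.009,1]'
python3 - <<'E'
from h import *
go()
E
```

```text
position: [0.5027, 0.0576, 0.185]
wrist_force: [-0.2, 0.2, -1.3]
t: 22.32
position: [0.5026, 0.0576, 0.1755]
tool_rot: [0.0, -3.141, 0.0]
wrist_force: [-0.1, -0.6, -1.6]
gripper_width: 0.0302
grip_force: 58.9
t 22.3 pos [0.5026 0.0576 0.1755] head 90.0 tilt [-0. -0.] F [-0.1 -0.6 -1.6] T [0.03 0.04 0.04] w 0.0302 g 58.9 j7 1.52
```

The blade is in the slot: tip at about 31.5 mm, below the 37 mm face, with no force. Turning clockwise.

```bash
python3 -m pendant '[0,0,0.1,0,0,0.001,1, 0,0,0.2,0,0,0.001,1, 0,0,0.3,0,0,0.001,1,0,0,0.4,0,0,0.001,1,0,0,0.5,0,0,0.001,1,0,0,0.6,0,0,0.001,1,0,0,0.7,0,0,0.001,1,0,0,0.8,0,0,0.001,1]'|sed -n '2p;4p'
python3 - <<'E'
from h import *
go()
E
```

```text
position: [0.503, 0.0591, 0.1749]
wrist_force: [1.2, 4.0, -3.0]
t 23.3 pos [0.503  0.0591 0.1749] head 44.0 tilt [0.001 0.002] F [ 1.2  4.  -3. ] T [ 1.45 -0.31  0.07] w 0.0302 g 58.8 j7 0.81
```

```bash
python3 -m pendant '[0,0,0.1,0,0,0,1, 0,0,0.2,0,0,0,1, 0,0,0.3,0,0,0,1,0,0,0.4,0,0,0,1,0,0,0.5,0,0,0,1,0,0,0.6,0,0,0,1,0,0,0.7,0,0,0,1]'|sed -n '2p;4p'
python3 - <<'E'
from h import *
go()
E
```

```text
position: [0.504, 0.0599, 0.175]
wrist_force: [4.8, 5.9, -6.1]
t 24.2 pos [0.504  0.0599 0.175 ] head 4.0 tilt [0.003 0.003] F [ 4.8  5.9 -6.1] T [ 2.04 -1.38  0.07] w 0.0302 g 58.8 j7 0.21
```

```bash
python3 -m pendant '[0,0,0.08,0,0,0,1, 0,0,0.16,0,0,0,1, 0,0,0.2,0,0,0,1,0,0,0.2,0,0,0,1]'|sed -n '2p;4p'
python3 - <<'E'
from h import *
go()
E
python3 -m pendant '[0,0,0.08,0,0,0,1, 0,0,0.14,0,0,0,1,0,0,0.14,0,0,0,1]'|sed -n '2p;4p'
python3 - <<'E'
from h import *
go()
s=shot("top"); cams(s); cv2.imwrite("pics/top10.png",s["color"])
E
```

```text
position: [0.5043, 0.059, 0.1753]
wrist_force: [5.1, 3.8, -3.8]
t 24.7 pos [0.5043 0.059  0.1753] head -7.4 tilt [0.003 0.001] F [ 5.1  3.8 -3.8] T [ 1.25 -1.29  0.03] w 0.0300 g 59.1 j7 0.05
position: [0.5043, 0.0591, 0.1753]
wrist_force: [4.2, 4.1, -3.7]
t 25.1 pos [0.5043 0.0591 0.1753] head -15.4 tilt [0.003 0.002] F [ 4.2  4.1 -3.7] T [ 1.28 -1.35  0.18] w 0.0302 g 59.0 j7 -0.07
comp [322.9 227.2] [320, 223, 8, 11, 66] [0.6463 0.06   0.037 ]
comp [302. 276.] [295, 269, 15, 14, 153] [0.5029 0.1577 0.037 ]
comp [346.3 271.1] [324, 269, 46, 9, 73] [0.4895 0.0186 0.037 ]
comp [350.2 278.3] [325, 272, 49, 22, 250] [0.4642 0.0119 0.037 ]
```

```bash
python3 -m pendant '[0,0,0.06,0,0,0,1,0,0,0.06,0,0,0,1]'|sed -n '2p;4p'
python3 - <<'E'
from h import *
go()
E
python3 -m pendant '[0,0,0.05,0,0,0,1,0,0,0.05,0,0,0,1]'|sed -n '2p;4p'
python3 - <<'E'
from h import *
go()
E
```

```text
position: [0.5042, 0.0592, 0.1753]
wrist_force: [2.7, 4.7, -2.7]
t 25.4 pos [0.5042 0.0592 0.1753] head -18.8 tilt [0.003 0.002] F [ 2.7  4.7 -2.7] T [ 1.38 -1.12  0.22] w 0.0299 g 59.4 j7 -0.12
position: [0.5041, 0.0593, 0.1753]
wrist_force: [3.8, 4.7, -1.7]
t 25.6 pos [0.5041 0.0593 0.1753] head -21.6 tilt [0.003 0.002] F [ 3.8  4.7 -1.7] T [ 1.44 -1.05  0.4 ] w 0.0300 g 59.4 j7 -0.16
```

```bash
python3 -m pendant '[0,0,-0.12,0,0,0,1,0,0,-0.2,0,0,0,1,0,0,-0.2,0,0,-0.02,1,0,0,-0.2,0,0,-0.05,1,0,0,-0.35,0,0,-0.07,1,0,0,-0.5,0,0,-0.07,1,0,0,-0.68,0,0,-0.07,1,0,0,-0.85,0,0,-0.07,1]'|sed -n '2p;4p'
python3 - <<'E'
from h import *
go((.503,.1577,.245,90))
E
```

```text
position: [0.5026, 0.0576, 0.2448]
wrist_force: [0.3, 0.0, -1.9]
t 26.6 pos [0.5026 0.0576 0.2448] head 27.3 tilt [-0.  0.] F [ 0.3  0.  -1.9] T [-0.08  0.06  0.04] w 0.0301 g 59.5 j7 0.50
turn [ 0.    -0.    -1.094] shift [ 0.0887  0.0463 -0.0001]
```

```bash
python3 -m pendant '[0,0,-0.18,0.012,0.006,0,1,0,0,-0.36,0.024,0.012,0,1,0,0,-0.54,0.036,0.018,0,1,0,0,-0.72,0.05,0.025,0,1,0,0,-0.9,0.07,0.035,0,1,0,0,-1.05,0.0887,0.0463,0,1,0,0,-1.094,0.0887,0.0463,0,1,0,0,-1.094,0.0887,0.0463,0,1]'|sed -n '2p;4p'
python3 - <<'E'
from h import *
go((.503,.1577,.185,90))
t=shot("top"); cams(t); cv2.imwrite("pics/top11.png",t["color"])
print(t["color"][262:278,325:342].min(2))
E
```

```text
position: [0.5037, 0.1576, 0.2447]
wrist_force: [-0.7, -0.8, -2.1]
t 27.6 pos [0.5037 0.1576 0.2447] head 89.6 tilt [-0. -0.] F [-0.7 -0.8 -2.1] T [-0.01  0.02 -0.01] w 0.0297 g 59.5 j7 1.32
turn [-0.    -0.    -0.006] shift [0.0006 0.0001 0.0597]
comp [285.2 234.5] [280, 229, 10, 12, 86] [0.6473 0.1835 0.037 ]
comp [299.1 277.5] [295, 271, 10, 13, 73] [0.5    0.1677 0.037 ]
comp [338.3 284.6] [316, 273, 50, 33, 228] [0.4524 0.0525 0.037 ]
comp [302.2 292.5] [292, 285, 23, 18, 217] [0.4514 0.1676 0.037 ]
[[77 77 75 76 75 76 75 74 75 74 73 73 73 72 70 71 69]
 [76 76 76 77 75 77 76 76 75 75 74 74 73 73 71 71 70]
 [76 76 76 76 77 76 75 76 76 74 74 74 74 73 71 71 72]
 [76 76 77 77 76 75 75 76 76 75 73 74 73 74 72 73 70]
 [75 76 76 77 77 77 76 76 75 75 75 74 73 73 73 72 71]
 [76 76 77 76 76 76 77 76 75 75 76 75 74 74 74 73 72]
 [75 76 76 76 76 77 77 75 75 75 75 74 74 74 75 73 73]
 [76 76 76 77 78 76 77 76 75 76 76 75 76 75 73 73 73]
 [76 75 76 75 76 75 76 76 75 76 76 75 75 75 74 74 73]
 [75 75 75 76 76 76 77 76 75 75 75 75 75 75 74 74 72]
 [75 76 76 75 76 76 76 77 77 77 75 76 75 75 75 73 74]
 [75 75 75 75 76 76 76 76 77 76 76 76 74 75 75 74 74]
 [75 75 76 77 76 75 76 76 76 76 75 76 75 75 76 75 73]
 [74 75 75 75 76 76 75 77 76 77 76 76 75 75 76 75 74]
 [75 75 74 76 74 74 75 76 76 77 76 76 75 75 75 75 75]
 [74 74 75 75 75 76 76 76 77 76 77 76 76 76 76 75 72]]
```

Occluded here; I'll verify later. Now down into the left slot.

```bash
python3 -m pendant '[0,0,0,0.0005,0,0.02,1, 0,0,0,0.0005,0,0.045,1, 0,0,0,0.0005,0,0.06,1,0,0,0,0.0005,0,0.063,1, 0,0,0,0.0005,0,0.066,1, 0,0,0,0.0005,0,0.069,1,0,0,0,0.0005,0,0.069,1]'|sed -n '2p;4p'
python3 - <<'E'
from h import *
go()
E
```

```text
position: [0.5033, 0.1577, 0.1759]
wrist_force: [0.2, 0.2, -2.2]
t 28.6 pos [0.5033 0.1577 0.1759] head 89.7 tilt [0. 0.] F [ 0.2  0.2 -2.2] T [ 0.   -0.03  0.01] w 0.0300 g 59.5 j7 1.37
```

```bash
python3 -m pendant '[0,0,0.1,0,0,0.001,1, 0,0,0.2,0,0,0.001,1, 0,0,0.3,0,0,0.001,1,0,0,0.4,0,0,0.001,1,0,0,0.5,0,0,0.001,1,0,0,0.6,0,0,0.001,1,0,0,0.7,0,0,0.001,1,0,0,0.8,0,0,0.001,1]'|sed -n '2p;4p'
python3 -m pendant '[0,0,0.1,0,0,0,1, 0,0,0.2,0,0,0,1, 0,0,0.3,0,0,0,1,0,0,0.4,0,0,0,1,0,0,0.5,0,0,0,1,0,0,0.6,0,0,0,1,0,0,0.7,0,0,0,1]'|sed -n '2p;4p'
python3 -m pendant '[0,0,0.1,0,0,0,1, 0,0,0.2,0,0,0,1, 0,0,0.3,0,0,0,1,0,0,0.34,0,0,0,1]'|sed -n '2p;4p'
python3 - <<'E'
from h import *
go()
E
python3 -m pendant '[0,0,0.06,0,0,0,1,0,0,0.06,0,0,0,1]'|sed -n '2p;4p'
python3 - <<'E'
from h import *
go()
E
```

```text
position: [0.5034, 0.1586, 0.1751]
wrist_force: [0.4, 2.7, -2.4]
position: [0.5038, 0.1593, 0.1751]
wrist_force: [1.1, 3.8, -5.5]
position: [0.5042, 0.1596, 0.1752]
wrist_force: [3.0, 5.6, -5.1]
t 30.9 pos [0.5042 0.1596 0.1752] head -15.8 tilt [0.002 0.002] F [ 3.   5.6 -5.1] T [ 1.52 -0.84  0.15] w 0.0295 g 59.4 j7 -0.19
position: [0.504, 0.1597, 0.1751]
wrist_force: [2.5, 5.1, -5.5]
t 31.2 pos [0.504  0.1597 0.1751] head -19.1 tilt [0.002 0.002] F [ 2.5  5.1 -5.5] T [ 1.63 -0.75  0.33] w 0.0302 g 59.4 j7 -0.24
```

```bash
python3 -m pendant '[0,0,0.05,0,0,0,1,0,0,0.05,0,0,0,1,0,0,-0.08,0,0,0,1,0,0,-0.15,0,0,0,1,0,0,-0.15,0,0,-0.03,1,0,0,-0.15,0,0,-0.07,1,0,0,-0.15,0,0,-0.12,1,0,0,-0.15,0,0,-0.13,1]'|sed -n '2p;4p'
python3 - <<'E'
from h import *
go((.4417,-.085,.305,-56))
E
```

```text
position: [0.5048, 0.1576, 0.3078]
wrist_force: [0.7, -0.7, -2.4]
t 32.2 pos [0.5048 0.1576 0.3078] head -10.6 tilt [0.004 0.003] F [ 0.7 -0.7 -2.4] T [-0.02  0.12  0.  ] w 0.0298 g 59.8 j7 -0.26
turn [ 0.002 -0.005  0.792] shift [-0.2501 -0.0174  0.0019]
```

```bash
python3 -m pendant '[0,0,0.1,-0.05,-0.004,0,1,0,0,0.25,-0.1,-0.008,0,1,0,0,0.4,-0.15,-0.012,0,1,0,0,0.55,-0.2,-0.015,0,1,0,0,0.7,-0.24,-0.017,0,1,0,0,0.792,-0.25,-0.0174,0,1,0,0,0.792,-0.25,-0.0174,0,1,0,0,0.792,-0.25,-0.0174,0,1]'|sed -n '2p;4p'
python3 - <<'E'
from h import *
go((.4417,-.085,.152,-56))
t=shot("top"); cams(t); cv2.imwrite("pics/top12.png",t["color"])
cv2.imwrite("pics/k.png",cv2.resize(t["color"][235:315,280:360],(600,600),interpolation=cv2.INTER_CUBIC))
E
```

```text
position: [0.4401, -0.084, 0.3044]
wrist_force: [-0.1, 0.7, -0.5]
t 33.2 pos [ 0.4401 -0.084   0.3044] head -55.8 tilt [-0.  0.] F [-0.1  0.7 -0.5] T [-0.02  0.18  0.05] w 0.0299 g 59.8 j7 -0.71
turn [-0.     0.     0.004] shift [0.0008 0.0018 0.1524]
```

View pics/k.png

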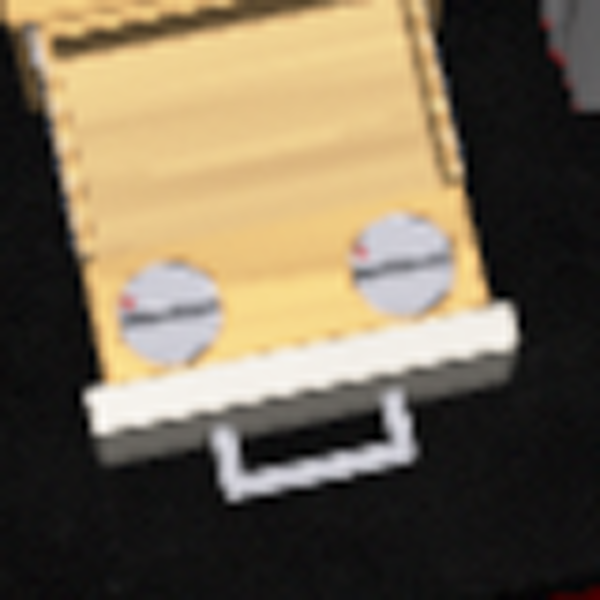

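Both slots now lie across, just past square to the front edge (slot about −6° against the edge's −11° in the image), with the red dots at the left. Both cams are at their stop and the front is flush. Driver goes back into the stand.

```bash
python3 -m pendant '[0,0,0.002,0.0008,0.0018,0,1,0,0,0.002,0.0008,0.0018,0.03,1,0,0,0.002,0.0008,0.0018,0.06,1,0,0,0.002,0.0008,0.0018,0.09,1,0,0,0.002,0.0008,0.0018,0.12,1,0,0,0.002,0.0008,0.0018,0.145,1,0,0,0.002,0.0008,0.0018,0.152,1,0,0,0.002,0.0008,0.0018,0.153,1]'|sed -n '2p;4p'
python3 - <<'E'
from h import *
go()
E
```

```text
position: [0.442, -0.0859, 0.1518]
wrist_force: [-0.1, -0.3, -1.3]
t 34.2 pos [ 0.442  -0.0859  0.1518] head -56.1 tilt [-0. -0.] F [-0.1 -0.3 -1.3] T [-0.15  0.15  0.02] w 0.0299 g 59.8 j7 -0.38
```

```bash
python3 -m pendant '[0,0,0,0,0,0,0.6,0,0,0,0,0,0,0.3,0,0,0,0,0,0,0,0,0,0,0,0,0,-0.2,0,0,0,0,0,-0.02,-0.4,0,0,0,0,0,-0.06,-0.6,0,0,0,0,0,-0.1,-0.8,0,0,0,0,0,-0.12,-1]'|sed -n '2p;4p'
python3 - <<'E'
from h import *
np.set_printoptions(precision=4,suppress=True)
c=shot("top"); cv2.imwrite("pics/top13.png",c["color"])
for n,p in dict(J1=(430.8,269.6),J2=(441.4,248.2),J3=(469.2,262.6)).items(): print(n,onz(c,*p,.105))
for p in((281,238),(340,227.4)): print("unit top edge",onz(c,*p,.134),onz(c,*p,.125))
hsv=cv2.cvtColor(c["color"],cv2.COLOR_BGR2HSV)
m=((hsv[...,0]>40)&(hsv[...,0]<80)&(hsv[...,1]>120)&(hsv[...,2]>60)).astype(np.uint8)
n,l,st,ce=cv2.connectedComponentsWithStats(m)
for i in range(1,n):
    if st[i][4]>6 and ce[i][0]>400 and ce[i][1]<300: print("green",ce[i].round(1),st[i],onz(c,*ce[i],.105))
o=cv2.imread("pics/top0.png"); d=cv2.absdiff(o,c["color"])[225:300,395:520].max(2); print("jar area diff",d.mean(),(d>60).sum())
go()
E
```

```text
position: [0.4424, -0.0863, 0.2735]
wrist_force: [-0.1, 1.2, -0.9]
J1 [ 0.4267 -0.2237  0.105 ]
J2 [ 0.4844 -0.2736  0.105 ]
J3 [ 0.4235 -0.3433  0.105 ]
unit top edge [0.6083 0.1979 0.134 ] [0.6111 0.198  0.125 ]
unit top edge [0.6043 0.0175 0.134 ] [0.6071 0.0165 0.125 ]
green [469.3 263.6] [465 260   9   7  28] [ 0.4205 -0.3428  0.105 ]
jar area diff 32.97813333333333 2745
t 35.3 pos [ 0.4432 -0.0867  0.2749] head -56.1 tilt [0.004 0.001] F [ 2.6 -2.2  1.9] T [-0.29 -0.03 -0.01] w 0.0899 g 0.0 j7 -0.63
```

Run:
```python
from h import *
go((.427,-.224,.2,0),(.427,-.224,.073,0))
```

```text
t 35.3 pos [ 0.4432 -0.0867  0.2749] head -56.1 tilt [0.004 0.001] F [ 2.6 -2.2  1.9] T [-0.29 -0.03 -0.01] w 0.0899 g 0.0 j7 -0.63
turn [ 0.003 -0.002 -0.98 ] shift [-0.0902  0.1049  0.0748]
turn [ 0.003 -0.002 -0.98 ] shift [-0.0907  0.1047  0.2018]
```

```bash
python3 -m pendant '[0,0,-0.16,-0.025,0.03,0,-1,0,0,-0.33,-0.05,0.06,0,-1,0,0,-0.5,-0.075,0.09,0,-1,0,0,-0.66,-0.09,0.105,0.03,-1,0,0,-0.83,-0.09,0.105,0.06,-1,0,0,-0.98,-0.09,0.105,0.075,-1,0,0,-0.98,-0.09,0.105,0.075,-1,0,0,-0.98,-0.09,0.105,0.075,-1]'|sed -n '2p;4p'
python3 - <<'E'
from h import *
go((.427,-.224,.073,0))
c=shot("top"); cv2.imwrite("pics/top14.png",c["color"])
hsv=cv2.cvtColor(c["color"],cv2.COLOR_BGR2HSV)
m=((hsv[...,0]>40)&(hsv[...,0]<85)&(hsv[...,1]>100)&(hsv[...,2]>50)).astype(np.uint8)
n,l,st,ce=cv2.connectedComponentsWithStats(m)
for i in range(1,n):
    if st[i][4]>6 and ce[i][0]>400 and ce[i][1]<300: print("green",ce[i].round(1),st[i],onz(c,*ce[i],.105))
s=shot("scene");h2=cv2.cvtColor(s["color"],cv2.COLOR_BGR2HSV); m=((h2[...,0]<16)&(h2[...,1]>120)&(h2[...,2]>70)).astype(np.uint8)
cv2.imwrite("pics/scene14.png",s["color"])
n,l,st,ce=cv2.connectedComponentsWithStats(m)
for i in range(1,n):
    if st[i][4]>8 and 330<ce[i][0]<480 and 230<ce[i][1]<320: print("orange",ce[i].round(1),st[i],onz(s,*ce[i],.158))
E
```

```text
position: [0.4259, -0.2235, 0.1972]
wrist_force: [-0.7, -0.8, 0.3]
t 36.3 pos [ 0.4259 -0.2235  0.1972] head -0.2 tilt [ 0.001 -0.   ] F [-0.7 -0.8  0.3] T [-0.06  0.06  0.01] w 0.0919 g 0.0 j7 0.72
turn [ 0.001  0.    -0.003] shift [-0.0005  0.0011  0.1242]
green [430.1 267.9] [427 266   7   5  24] [ 0.43212214 -0.22303594  0.105     ]
orange [351.6 260.6] [348 250  10  23 130] [ 0.44519837 -0.08400608  0.158     ]
orange [457.  294.4] [448 279  20  32 439] [ 0.36245761 -0.42148333  0.158     ]
```

```bash
python3 -m pendant '[0,0,0,0,0.001,0.04,-1,0,0,0,0,0.001,0.08,-1,0,0,0,0,0.001,0.11,-1,0,0,0,0,0.001,0.122,-0.6,0,0,0,0,0.001,0.122,-0.2,0,0,0,0,0.001,0.122,0.2,0,0,0,0,0.001,0.122,0.5,0,0,0,0,0.001,0.122,0.5]' 12|sed -n '2p;4,6p'
python3 -m pendant '[0,0,0,0,0,0,0.8,0,0,0,0,0,0,0.8,0,0,0,0,0,0,0.8,0,0,0,0,0,0,0.8,0,0,0,0,0,-0.01,0.8,0,0,0,0,0,-0.02,0.8]' 15|sed -n '2p;4,6p'
python3 - <<'E'
from h import *
go((.427,-.224,.22,0),(.557,.0575,.22,0),(.557,.0575,.087,0))
E
```

```text
position: [0.4272, -0.2233, 0.0753]
wrist_force: [-0.1, 1.1, 0.1]
gripper_width: 0.0461
grip_force: 0.2
position: [0.4261, -0.2231, 0.0951]
wrist_force: [0.6, -0.2, -2.1]
gripper_width: 0.0437
grip_force: 14.9
t 38.1 pos [ 0.4261 -0.2231  0.0951] head 0.0 tilt [-0.001  0.   ] F [ 0.6 -0.2 -2.1] T [-0.11  0.07  0.  ] w 0.0437 g 14.9 j7 0.88
turn [-0.001 -0.     0.001] shift [-0.0009  0.0008 -0.1249]
turn [-0.001 -0.     0.001] shift [ 0.2806  0.131  -0.1249]
turn [-0.001 -0.     0.001] shift [0.2805 0.1311 0.0081]
```

```bash
python3 -m pendant '[0,0,0,0,0,-0.05,0.8,0,0,0,0,0,-0.1,0.8,0,0,0,0,0,-0.15,0.8,0,0,0,0,0,-0.195,0.8,0,0,0,0.05,0.01,-0.195,0.8,0,0,0,0.1,0.02,-0.195,0.8,0,0,0,0.15,0.03,-0.195,0.8,0,0,0,0.2,0.04,-0.195,0.8]' 15|sed -n '2p;4,6p'
python3 -m pendant '[0,0,0,0.05,0.02,0,0.8,0,0,0,0.081,0.06,0,0.8,0,0,0,0.081,0.09,0,0.8,0,0,0,0.081,0.09,0.05,0.8,0,0,0,0.081,0.09,0.1,0.8,0,0,0,0.081,0.09,0.15,0.8,0,0,0,0.081,0.09,0.17,0.8,0,0,0,0.081,0.09,0.17,0.8]' 15|sed -n '2p;4,6p'
python3 - <<'E'
from h import *
go((.557,.0585,.0875,0))
c=shot("top");cams(c);cv2.imwrite("pics/top15.png",c["color"])
E
```

```text
position: [0.4661, -0.0219, 0.2902]
wrist_force: [0.6, -0.0, -1.4]
gripper_width: 0.0438
grip_force: 15.0
position: [0.5551, 0.0576, 0.1188]
wrist_force: [-0.7, -0.5, -0.7]
gripper_width: 0.0436
grip_force: 15.0
t 40.1 pos [0.5551 0.0576 0.1188] head 0.0 tilt [-0.003 -0.001] F [-0.7 -0.5 -0.7] T [-0.08  0.02 -0.  ] w 0.0436 g 15.0 j7 0.24
turn [-0.003  0.001  0.001] shift [0.0009 0.002  0.0313]
```

```bash
python3 -m pendant '[0,0,0,0.001,0.002,0.012,0.8,0,0,0,0.001,0.002,0.022,0.8,0,0,0,0.001,0.002,0.03,0.8,0,0,0,0.001,0.002,0.0315,0.8,0,0,0,0.001,0.002,0.0315,0.8]' 15|sed -n '2p;4,6p'
python3 -m pendant '[0,0,0,0,0,0,0.03,0,0,0,0,0,0,-0.05,0,0,0,0,0,0,-0.13,0,0,0,0,0,0,-0.13,0,0,0,0,0,0,-0.13,0,0,0,0,0,-0.02,-0.13,0,0,0,0,0,-0.06,-0.13,0,0,0,0,0,-0.12,-0.13]' 15|sed -n '2p;4,6p'
python3 - <<'E'
from h import *
go((.4844,-.2736,.25,90),(.4844,-.2736,.075,90))
E
```

```text
position: [0.5584, 0.0588, 0.0882]
wrist_force: [-0.3, 0.0, -1.6]
gripper_width: 0.0439
grip_force: 15.0
position: [0.5573, 0.0589, 0.2084]
wrist_force: [1.1, 0.9, -0.0]
gripper_width: 0.0515
grip_force: 0.0
t 41.8 pos [0.5573 0.0589 0.2084] head 0.1 tilt [-0.003 -0.001] F [ 1.1  0.9 -0. ] T [ 0.01 -0.04 -0.01] w 0.0515 g 0.0 j7 0.15
turn [-0.003 -0.002 -1.57 ] shift [-0.3325 -0.0733 -0.0411]
turn [-0.003 -0.002 -1.57 ] shift [-0.3323 -0.0728  0.1339]
```

```bash
python3 -m pendant '[0,0,0,0,-0.03,-0.042,-0.5,0,0,0.15,-0.02,-0.08,-0.042,-1,0,0,0.33,-0.07,-0.085,-0.042,-1,0,0,0.5,-0.13,-0.08,-0.042,-1,0,0,0.7,-0.19,-0.075,-0.042,-1,0,0,0.9,-0.25,-0.072,-0.042,-1,0,0,1.08,-0.3,-0.072,-0.042,-1,0,0,1.26,-0.333,-0.072,-0.042,-1]'|sed -n '2p;4p'
python3 -m pendant '[0,0,0.18,0,0,0,-1,0,0,0.311,0,0,0.03,-1,0,0,0.311,0,0,0.03,-1]'|sed -n '2p;4p'
python3 - <<'E'
from h import *
go((.485,-.274,.0755,-90))
t=shot("top");hsv=cv2.cvtColor(t["color"],cv2.COLOR_BGR2HSV)
m=((hsv[...,0]>40)&(hsv[...,0]<85)&(hsv[...,1]>100)&(hsv[...,2]>50)).astype(np.uint8)
n,l,st,ce=cv2.connectedComponentsWithStats(m)
for i in range(1,n):
    if st[i][4]>6 and ce[i][1]<300: print("green",ce[i].round(1),st[i],onz(t,*ce[i],.105),"in tray",onz(t,*ce[i],.116))
E
```

```text
position: [0.486, -0.2769, 0.2504]
wrist_force: [-0.1, 0.7, -0.5]
position: [0.4858, -0.2733, 0.2186]
wrist_force: [0.7, -0.3, 0.8]
t 43.2 pos [ 0.4858 -0.2733  0.2186] head -89.4 tilt [-0.004  0.001] F [ 0.7 -0.3  0.8] T [-0.07  0.21  0.02] w 0.0918 g 0.0 j7 -0.54
turn [-0.001  0.004  0.011] shift [-0.0003  0.0009  0.1431]
green [119.9 189.7] [117 185   6  10  32] [0.87758635 0.66329205 0.105     ] in tray [0.87217762 0.65963719 0.116     ]
green [329.9 246.1] [326 244   8   7  27] [0.56108574 0.05757208 0.105     ] in tray [0.55808877 0.05853286 0.116     ]
green [469.6 263. ] [465 259  10   8  46] [ 0.4219977  -0.34404436  0.105     ] in tray [ 0.42006059 -0.34002324  0.116     ]
green [461.1 272.9] [458 271   8   4  17] [ 0.39805167 -0.31003629  0.105     ] in tray [ 0.39629703 -0.30627431  0.116     ]
```

The first jar stands in the tray at (0.558,0.0585), from its cap logo at (330,246). Now cinnamon.

```bash
python3 -m pendant '[0,0,0.01,0,0.001,0.04,-1,0,0,0.01,0,0.001,0.08,-1,0,0,0.01,0,0.001,0.12,-1,0,0,0.01,0,0.001,0.143,-0.6,0,0,0.01,0,0.001,0.143,-0.2,0,0,0.01,0,0.001,0.143,0.2,0,0,0.01,0,0.001,0.143,0.5,0,0,0.01,0,0.001,0.143,0.5]' 12|sed -n '2p;4,6p'
python3 -m pendant '[0,0,0,0,0,0,0.8,0,0,0,0,0,0,0.8,0,0,0,0,0,0,0.8,0,0,0,0,0,0,0.8,0,0,0,0,0,-0.02,0.8,0,0,0,0,0,-0.06,0.8,0,0,0,0,0,-0.12,0.8,0,0,0,0,0,-0.18,0.8]' 15|sed -n '2p;4,6p'
python3 - <<'E'
from h import *
go((.46,-.274,.29,0),(.47,-.02,.29,0),(.557,.1075,.29,0),(.557,.1075,.12,0))
E
```

```text
position: [0.4872, -0.2753, 0.0781]
wrist_force: [0.2, 0.2, -0.6]
gripper_width: 0.0464
grip_force: 0.2
position: [0.4859, -0.2753, 0.2599]
wrist_force: [1.7, 0.2, -1.2]
gripper_width: 0.0445
grip_force: 15.0
t 45.2 pos [ 0.4859 -0.2753  0.2599] head -90.0 tilt [-0.001 -0.   ] F [ 1.7  0.2 -1.2] T [-0.07  0.09 -0.  ] w 0.0445 g 15.0 j7 -0.58
turn [-0.000e+00  1.000e-03 -1.571e+00] shift [-0.0259 -0.0013 -0.0301]
turn [-0.000e+00  1.000e-03 -1.571e+00] shift [-0.016  -0.2553 -0.0302]
turn [-0.000e+00  1.000e-03 -1.571e+00] shift [ 0.0709 -0.3828 -0.0302]
turn [-0.000e+00  1.000e-03 -1.571e+00] shift [ 0.071  -0.3829  0.1398]
```

```bash
python3 -m pendant '[0,0,-0.1,-0.01,0,-0.032,0.8,0,0,-0.28,-0.025,-0.02,-0.032,0.8,0,0,-0.46,-0.025,-0.06,-0.032,0.8,0,0,-0.64,-0.02,-0.11,-0.032,0.8,0,0,-0.82,-0.02,-0.16,-0.032,0.8,0,0,-1,-0.018,-0.21,-0.032,0.8,0,0,-1.18,-0.016,-0.255,-0.032,0.8,0,0,-1.36,0,-0.29,-0.032,0.8]'|sed -n '2p;4,6p'
python3 - <<'E'
from h import *
go((.557,.1075,.29,0),(.557,.1075,.12,0))
E
```

```text
position: [0.4857, 0.0163, 0.2902]
wrist_force: [0.0, -0.1, -0.8]
gripper_width: 0.0449
grip_force: 14.9
t 46.2 pos [0.4857 0.0163 0.2902] head -11.7 tilt [0.    0.002] F [ 0.  -0.1 -0.8] T [-0.05  0.    0.03] w 0.0449 g 14.9 j7 -0.10
turn [-0.    -0.002 -0.203] shift [0.1037 0.0514 0.0003]
turn [-0.    -0.002 -0.203] shift [0.1035 0.0514 0.1703]
```

```bash
python3 -m pendant '[0,0,-0.1,0.05,0.02,0,0.8,0,0,-0.203,0.1035,0.0514,0,0.8,0,0,-0.203,0.1035,0.0514,0,0.8,0,0,-0.203,0.1035,0.0514,0.05,0.8,0,0,-0.203,0.1035,0.0514,0.1,0.8,0,0,-0.203,0.1035,0.0514,0.15,0.8,0,0,-0.203,0.1035,0.0514,0.17,0.8,0,0,-0.203,0.1035,0.0514,0.17,0.8]'|sed -n '2p;4,6p'
python3 - <<'E'
from h import *
go((.557,.1075,.092,0))
E
```

```text
position: [0.5573, 0.1043, 0.1189]
wrist_force: [0.0, -0.4, -0.6]
gripper_width: 0.0445
grip_force: 15.0
t 47.2 pos [0.5573 0.1043 0.1189] head -0.5 tilt [-0.002 -0.002] F [ 0.  -0.4 -0.6] T [-0.04  0.06  0.01] w 0.0445 g 15.0 j7 0.20
turn [-0.002  0.002 -0.009] shift [ 0.0033 -0.0003  0.0269]
```

```bash
python3 -m pendant '[0,0,-0.009,0.0033,0,0,0.8,0,0,-0.009,0.0033,0,0.012,0.8,0,0,-0.009,0.0033,0,0.022,0.8,0,0,-0.009,0.0033,0,0.027,0.8,0,0,-0.009,0.0033,0,0.027,0.8]'|sed -n '2p;4,6p'
python3 -m pendant '[0,0,0,0,0,0.001,0.8,0,0,0,0,0,0.002,0.8,0,0,0,0,0,0.002,0.8]'|sed -n '2p;4,6p'
```

```text
position: [0.5582, 0.1085, 0.0918]
wrist_force: [-0.4, 0.0, -0.6]
gripper_width: 0.0446
grip_force: 15.0
position: [0.5584, 0.1087, 0.0903]
wrist_force: [-0.2, 0.2, -0.7]
gripper_width: 0.0446
grip_force: 15.0
```

```bash
python3 -m pendant '[0,0,0,0,0,0.001,0.8,0,0,0,0,0,0.002,0.8,0,0,0,0,0,0.002,0.8]'|sed -n '2p;4p'
python3 -m pendant '[0,0,0,0,0,0.001,0.8,0,0,0,0,0,0.0015,0.8,0,0,0,0,0,0.0015,0.8]'|sed -n '2p;4p'
```

```text
position: [0.5585, 0.1087, 0.0889]
wrist_force: [-3.2, -0.5, 7.6]
position: [0.5586, 0.1088, 0.0883]
wrist_force: [-6.7, -0.3, 21.4]
```

```bash
python3 -m pendant '[0,0,0,0,0,-0.002,0.8,0,0,0,0,0,-0.002,0.03,0,0,0,0,0,-0.002,-0.05,0,0,0,0,0,-0.002,-0.13,0,0,0,0,0,-0.002,-0.13,0,0,0,0,0,-0.02,-0.13,0,0,0,0,0,-0.06,-0.13,0,0,0,0,0,-0.12,-0.13]' 15|sed -n '2p;4,6p'
python3 - <<'E'
from h import *
go((.46,.05,.25,0),(.4225,-.343,.25,0),(.4225,-.343,.075,0))
E
```

```text
position: [0.5575, 0.1084, 0.2081]
wrist_force: [1.9, 1.9, 0.3]
gripper_width: 0.052
grip_force: 0.0
t 50.0 pos [0.5575 0.1084 0.2081] head 0.1 tilt [-0.002 -0.001] F [1.9 1.9 0.3] T [-0.    0.04  0.01] w 0.0520 g 0.0 j7 0.11
turn [-0.002  0.001  0.002] shift [-0.0583 -0.0977 -0.0417]
turn [-0.002  0.001  0.002] shift [-0.4512 -0.1358 -0.0412]
turn [-0.002  0.001  0.002] shift [-0.451  -0.1355  0.1338]
```

```bash
python3 -m pendant '[0,0,0,-0.01,-0.03,-0.042,-0.5,0,0,0,-0.058,-0.08,-0.042,-1,0,0,0,-0.11,-0.1,-0.042,-1,0,0,0,-0.165,-0.11,-0.042,-1,0,0,0,-0.22,-0.12,-0.042,-1,0,0,0,-0.275,-0.13,-0.042,-1,0,0,0,-0.33,-0.1355,-0.042,-1,0,0,0,-0.385,-0.1355,-0.042,-1]'|sed -n '2p;4p'
python3 -m pendant '[0,0,0,-0.04,0,0,-1,0,0,0,-0.066,0,0,-1,0,0,0,-0.066,0,0.04,-1,0,0,0,-0.066,0,0.06,-1,0,0,0,-0.066,0,0.06,-1]'|sed -n '2p;4p'
python3 - <<'E'
from h import *
go((.4225,-.343,.0755,0))
t=shot("top");hsv=cv2.cvtColor(t["color"],cv2.COLOR_BGR2HSV)
m=((hsv[...,0]>40)&(hsv[...,0]<85)&(hsv[...,1]>100)&(hsv[...,2]>50)).astype(np.uint8)
n,l,st,ce=cv2.connectedComponentsWithStats(m)
for i in range(1,n):
    if st[i][4]>6 and ce[i][1]<300: print("green",ce[i].round(1),st[i],"in tray",onz(t,*ce[i],.116),"table",onz(t,*ce[i],.105))
cv2.imwrite("pics/top16.png",t["color"])
E
```

```text
position: [0.4232, -0.2784, 0.25]
wrist_force: [0.7, 0.7, 0.2]
position: [0.423, -0.3424, 0.1886]
wrist_force: [-0.4, 0.6, -0.7]
t 51.6 pos [ 0.423  -0.3424  0.1886] head 0.1 tilt [-0.002  0.001] F [-0.4  0.6 -0.7] T [-0.13  0.06  0.01] w 0.0919 g 0.0 j7 1.05
turn [-0.002 -0.001  0.001] shift [-0.0008 -0.0003  0.1131]
green [119.9 189.7] [117 185   6  10  32] in tray [0.87217762 0.65963719 0.116     ] table [0.87758635 0.66329205 0.105     ]
green [313.9 252.7] [307 244  14  16  86] in tray [0.54799931 0.11001737 0.116     ] table [0.5509188  0.10945192 0.105     ]
green [330.  246.3] [326 244   8   7  27] in tray [0.55765529 0.05816978 0.116     ] table [0.56064893 0.05720621 0.105     ]
```

```bash
python3 -m pendant '[0,0,0,-0.0005,0,0.04,-1,0,0,0,-0.0005,0,0.08,-1,0,0,0,-0.0005,0,0.11,-0.6,0,0,0,-0.0005,0,0.113,-0.2,0,0,0,-0.0005,0,0.113,0.2,0,0,0,-0.0005,0,0.113,0.5,0,0,0,-0.0005,0,0.113,0.8,0,0,0,-0.0005,0,0.113,0.8]' 15|sed -n '2p;4,6p'
python3 -m pendant '[0,0,0,0,0,0,0.8,0,0,0,0,0,0,0.8,0,0,0,0,0,0,0.8]' 15|sed -n '2p;4,6p'
python3 -m pendant '[0,0,0,0,0,-0.04,0.8,0,0,0,0,0,-0.09,0.8,0,0,0,0,0,-0.15,0.8,0,0,0,0,0,-0.214,0.8,0,0,0,0.04,0,-0.214,0.8,0,0,0,0.09,0,-0.214,0.8,0,0,0,0.15,0.01,-0.214,0.8,0,0,0,0.21,0.02,-0.214,0.8]' 15|sed -n '2p;4,6p'
python3 - <<'E'
from h import *
go((.46,.05,.29,0),(.557,.1585,.29,0),(.557,.1585,.12,0))
E
```

```text
position: [0.4246, -0.3435, 0.0765]
wrist_force: [1.9, 0.4, 4.4]
gripper_width: 0.0447
grip_force: 14.9
position: [0.4247, -0.3436, 0.0764]
wrist_force: [1.8, 0.3, 6.1]
gripper_width: 0.045
grip_force: 14.9
position: [0.4428, -0.1314, 0.2895]
wrist_force: [1.5, 1.1, -1.2]
gripper_width: 0.0444
grip_force: 15.0
t 54.0 pos [ 0.4428 -0.1314  0.2895] head 0.1 tilt [-0.     0.001] F [ 1.5  1.1 -1.2] T [-0.08 -0.01 -0.01] w 0.0444 g 15.0 j7 0.39
turn [-0.    -0.001  0.001] shift [ 0.1813  0.0174 -0.0004]
turn [-0.    -0.001  0.001] shift [ 0.2897  0.1145 -0.0004]
turn [-0.    -0.001  0.001] shift [0.2896 0.1146 0.1696]
```

```bash
python3 -m pendant '[0,0,0,0.05,0,0,0.8,0,0,0,0.1,0.01,0,0.8,0,0,0,0.15,0.02,0,0.8,0,0,0,0.2,0.04,0,0.8,0,0,0,0.25,0.07,0,0.8,0,0,0,0.2896,0.1,0,0.8,0,0,0,0.2896,0.1145,0,0.8,0,0,0,0.2896,0.1145,0,0.8]' 15|sed -n '2p;4,6p'
python3 -m pendant '[0,0,0,0,0,0.05,0.8,0,0,0,0,0,0.1,0.8,0,0,0,0,0,0.13,0.8,0,0,0,0,0,0.14,0.8,0,0,0,0,0,0.14,0.8]' 15|sed -n '2p;4,6p'
python3 - <<'E'
from h import *
go((.557,.1585,.12,0),(.557,.1585,.0885,0))
E
```

```text
position: [0.5575, 0.1554, 0.2892]
wrist_force: [-0.9, -0.4, -0.8]
gripper_width: 0.0443
grip_force: 15.0
position: [0.5571, 0.1559, 0.1504]
wrist_force: [1.3, -0.1, -0.2]
gripper_width: 0.0444
grip_force: 15.0
t 55.6 pos [0.5571 0.1559 0.1504] head 0.0 tilt [0. 0.] F [ 1.3 -0.1 -0.2] T [-0.08  0.07  0.01] w 0.0444 g 15.0 j7 0.10
turn [ 0.    -0.     0.001] shift [ 0.0026 -0.0001  0.0304]
turn [ 0.    -0.     0.001] shift [ 0.0026 -0.0001  0.0619]
```

```bash
python3 -m pendant '[0,0,0,0.0027,0,0,0.8,0,0,0,0.0027,0,0.02,0.8,0,0,0,0.0027,0,0.04,0.8,0,0,0,0.0027,0,0.055,0.8,0,0,0,0.0027,0,0.06,0.8,0,0,0,0.0027,0,0.0615,0.8,0,0,0,0.0027,0,0.0615,0.8]' 15|sed -n '2p;4,6p'
python3 -m pendant '[0,0,0,0,0,0.001,0.8,0,0,0,0,0,0.001,0.8]' 15|sed -n '2p;4,6p'
```

```text
position: [0.5577, 0.1595, 0.0887]
wrist_force: [0.3, -0.7, -0.5]
gripper_width: 0.0443
grip_force: 15.0
position: [0.5577, 0.1595, 0.0876]
wrist_force: [-0.3, 0.5, 1.9]
gripper_width: 0.0442
grip_force: 15.0
```

```bash
python3 -m pendant '[0,0,0,0,0,-0.0005,0.03,0,0,0,0,0,-0.0005,-0.05,0,0,0,0,0,-0.0005,-0.13,0,0,0,0,0,-0.0005,-0.13,0,0,0,0,0,-0.0005,-0.13,0,0,0,0,0,-0.02,-0.13,0,0,0,0,0,-0.06,-0.13,0,0,0,0,0,-0.12,-0.13]' 15|sed -n '2p;4,6p'
python3 -m pendant '[0,0,0.16,-0.01,-0.04,0,0.3,0,0,0.33,-0.03,-0.09,0,0.8,0,0,0.5,-0.05,-0.14,0,1,0,0,0.68,-0.052,-0.172,0,1,0,0,0.86,-0.052,-0.172,0,1,0,0,1.04,-0.052,-0.172,0,1,0,0,1.22,-0.052,-0.172,0,1,0,0,1.4,-0.052,-0.172,0,1]' 15|sed -n '2p;4,6p'
python3 - <<'E'
from h import *
go((.385,.1075,.208,-90),(.385,.1075,.027,-90))
t=shot("top");cv2.imwrite("pics/top17.png",t["color"])
cv2.imwrite("pics/l.png",cv2.resize(t["color"][215:325,270:430],(800,550),interpolation=cv2.INTER_CUBIC))
E
```

```text
position: [0.5565, 0.1591, 0.2087]
wrist_force: [1.0, 1.6, 0.4]
gripper_width: 0.0518
grip_force: 0.0
position: [0.3856, 0.1069, 0.208]
wrist_force: [-0.4, -0.8, -0.4]
gripper_width: 0.0004
grip_force: 0.0
t 58.8 pos [0.3856 0.1069 0.208 ] head -80.5 tilt [-0.     0.002] F [-0.4 -0.8 -0.4] T [-0.07  0.13  0.02] w 0.0004 g 0.0 j7 -1.51
turn [-0.002 -0.     0.166] shift [-0.0005 -0.0007 -0.    ]
turn [-0.002 -0.     0.166] shift [-0.0005 -0.0004  0.181 ]
```

View pics/l.png

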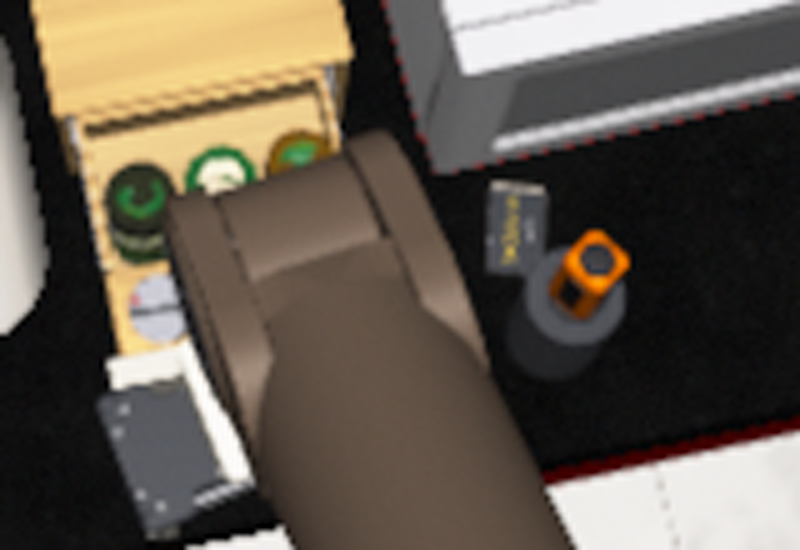

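All three jars stand in the tray (caps at (298,254), (314,250), (330,246)), and the driver and matchbox are in place. Now lower the closed fingers in front of the handle bar and push.

```bash
python3 -m pendant '[0,0,0.166,0,0,0.04,1,0,0,0.166,0,0,0.08,1,0,0,0.166,0,0,0.12,1,0,0,0.166,0,0,0.155,1,0,0,0.166,0,0,0.178,1,0,0,0.166,0,0,0.181,1,0,0,0.166,0,0,0.181,1]' 30|sed -n '2p;4,6p'
python3 - <<'E'
from h import *
go((.54,.1075,.027,-90))
E
python3 -m pendant '[0,0,0,0.006,0,0,1,0,0,0,0.012,0,0,1,0,0,0,0.018,0,0,1,0,0,0,0.024,0,0,1,0,0,0,0.03,0,0,1,0,0,0,0.036,0,0,1]' |sed -n '2p;4p'
```

```text
position: [0.386, 0.1072, 0.027]
wrist_force: [0.1, -0.5, 0.2]
gripper_width: 0.0005
grip_force: 0.0
t 59.7 pos [0.386  0.1072 0.027 ] head -89.6 tilt [0.001 0.001] F [ 0.1 -0.5  0.2] T [-0.11  0.18 -0.01] w 0.0005 g 0.0 j7 -1.12
turn [-0.001 -0.001  0.008] shift [0.154  0.0009 0.0002]
position: [0.4158, 0.1073, 0.0253]
wrist_force: [-19.1, 0.7, 13.5]
```

```bash
python3 -m pendant '[0,0,0,0.004,0,-0.0005,1,0,0,0,0.008,0,-0.001,1,0,0,0,0.012,0,-0.0015,1,0,0,0,0.016,0,-0.002,1]' |sed -n '2p;4p'
python3 - <<'E'
from h import *
go()
t=shot("top");cams(t);cv2.imwrite("pics/top18.png",t["color"])
E
```

```text
position: [0.4345, 0.1073, 0.0273]
wrist_force: [-6.7, 0.4, -2.5]
t 61.0 pos [0.4345 0.1073 0.0273] head -89.6 tilt [-0.006 -0.   ] F [-6.7  0.4 -2.5] T [-0.06  1.66  0.03] w 0.0002 g 3.2 j7 -1.13
comp [299.2 269.3] [295, 264, 11, 14, 100] [0.5255 0.1621 0.037 ]
```

```bash
python3 -m pendant '[0,0,0,0.007,0,0,1,0,0,0,0.014,0,0,1,0,0,0,0.021,0,0,1,0,0,0,0.028,0,0,1,0,0,0,0.035,0,0,1,0,0,0,0.042,0,0,1,0,0,0,0.049,0,0,1,0,0,0,0.056,0,0,1]' |sed -n '2p;4p'
python3 -m pendant '[0,0,0,0.007,0,0,1,0,0,0,0.014,0,0,1,0,0,0,0.021,0,0,1,0,0,0,0.028,0,0,1,0,0,0,0.035,0,0,1,0,0,0,0.042,0,0,1,0,0,0,0.045,0,0,1,0,0,0,0.048,0,0,1]' |sed -n '2p;4p'
python3 - <<'E'
from h import *
go()
E
```

```text
position: [0.4907, 0.1074, 0.0272]
wrist_force: [-7.0, -1.8, -1.6]
position: [0.5389, 0.1074, 0.0272]
wrist_force: [-6.4, -1.5, -1.3]
t 63.0 pos [0.5389 0.1074 0.0272] head -89.6 tilt [-0.005 -0.001] F [-6.4 -1.5 -1.3] T [-0.49  1.61  0.  ] w 0.0007 g 3.2 j7 -1.15
```

```bash
python3 -m pendant '[0,0,0,0.003,0,0,1,0,0,0,0.006,0,0,1,0,0,0,0.009,0,0,1,0,0,0,0.009,0,0,1]' |sed -n '2p;4p'
for i in 1 2 3; do python3 -m pendant '[0,0,0,0.0015,0,0,1,0,0,0,0.003,0,0,1,0,0,0,0.003,0,0,1]' |sed -n '2p;4p'; done
```

```text
position: [0.5484, 0.1074, 0.0273]
wrist_force: [-5.3, -0.8, -2.2]
position: [0.5512, 0.1074, 0.0272]
wrist_force: [-5.7, -2.7, -2.6]
position: [0.5521, 0.1074, 0.0266]
wrist_force: [-10.8, -2.9, -0.4]
position: [0.5523, 0.1074, 0.0259]
wrist_force: [-17.5, -2.1, 1.4]
```

Force climbs with no further travel at 0.552, so the drawer is at its end stop. I'll back off and look.

```bash
python3 -m pendant '[0,0,0,-0.02,0,0,1,0,0,0,-0.06,0,-0.0,1,0,0,0,-0.1,0,0,1,0,0,0,-0.12,0,-0.04,1,0,0,0,-0.12,0,-0.1,1,0,0,0,-0.12,0,-0.16,1,0,0,0,-0.12,-0.06,-0.2,1,0,0,0,-0.12,-0.12,-0.2,1]' |sed -n '2p;4p'
python3 -m pendant '[0,0,0,-0.03,-0.06,0,1,0,0,0,-0.06,-0.12,0,1,0,0,0,-0.09,-0.18,0,1,0,0,0,-0.12,-0.24,0,1,0,0,0,-0.15,-0.3,0,1,0,0,0,-0.15,-0.3,0,1]' |sed -n '2p;4p'
python3 - <<'E'
from h import *
t=shot("top");s=shot("scene")
a=cv2.resize(t["color"][150:340,120:420],(800,507),interpolation=cv2.INTER_CUBIC)
cv2.imwrite("pics/m.png",a)
# board top face
m=(t["color"].min(2)>190).astype(np.uint8)
n,l,st,ce=cv2.connectedComponentsWithStats(m)
for i in range(1,n):
    if 150<st[i][4]<600 and 250<ce[i][0]<360 and 220<ce[i][1]<300: print("board",ce[i],st[i],onz(t,*ce[i],.076))
E
```

```text
position: [0.4404, 0.2231, 0.2309]
wrist_force: [1.2, -0.1, -0.4]
position: [0.2836, 0.5245, 0.227]
wrist_force: [0.6, -1.6, -0.0]
board [310.05357143 239.83418367] [284 230  55  20 392] [0.60173573 0.11102701 0.076     ]
```

View pics/m.png

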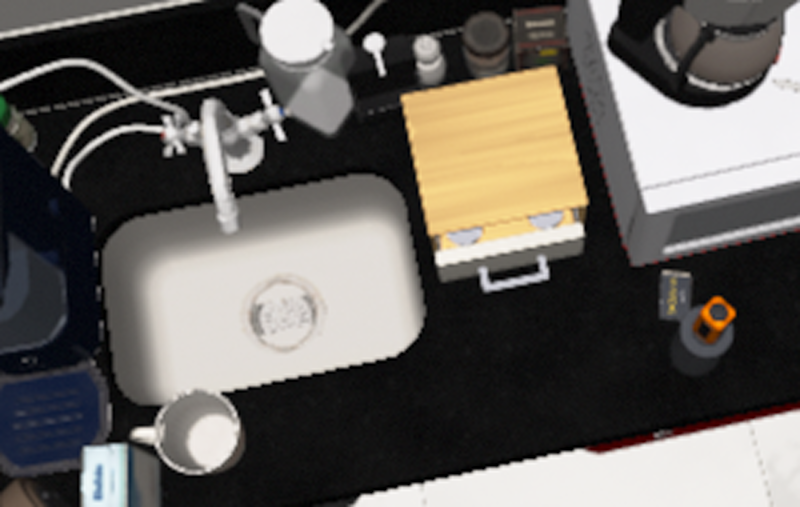

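The drawer is shut: the board is at (310,240), flush under the top. The driver stands in its ring, and the mug, carton and matchbox have not moved. Handing in.

```bash
python3 -c "
from workcell import arm
print(arm.get_state()['t'], arm.hand_in())"
```

```text
the job is handed in; nothing more can be done
66.475 None
```

The job is handed in at 66 s of the 210 s allowed: the front is fitted and both cams are turned to their stops, the three jars stand in the shut drawer, the screwdriver is back in its stand, and the mug, carton and matchbox were not touched.

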